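# Line up a flange with a drift pin and fit its bolt

## Task

The lower flange hidden under the round cover has slipped round anticlockwise on the centre bolt, so its holes no longer line up with the cover's. Take the drift pin from the stand, put its tip through one of the cover's two holes, turn the cover with it while feeling for the hole below, and work the pin in until its collar sits flat on the cover; then fit the shoulder bolt fully home in the other hole and leave both in place. Work gently: press and pull on the flanges with no more than about 30 N, and leave the other things on the bench where they are.

Things in the scene. Friction and masses are not known exactly. Their poses are not given: they have to be found in the camera images.
- mount: Fixed grey pedestal: square foot 116x116x8 mm, round hub. Origin on its upright centre axis at bench level, z up. Both flanges turn on that axis. Its lower flange, hidden under the cover, stands on rubber: it gives 4 mm downward at 4 N per mm, then stops hard. It turns stiffly (about 9 N at a hole), so a hard-pressed tip drags it along. Free space below it.
- cover: Upper flange: aluminium disc, diameter 140 mm, 8 mm thick, top 50.5 mm above the bench, two 11 mm through holes on opposite sides, 55 mm from the centre. Origin on the centre axis at its underside; x points to hole_a, z up. Turns on the axis with light friction (2 to 3 N at a hole). Its low fitted centre bolt head is 17 mm across and rises 11 mm above the top face.
- hole_a (a point): Centre of one cover hole, at the cover's top face. The lower flange lies 0.5 mm under the cover: same diameter, 12 mm thick, the same two 11 mm holes on the same circle, but slipped round anticlockwise (seen from above) from the cover's by an unknown angle of 0.09 to 0.45 rad (5 to 25 mm along the circle). It is hidden except a little through the holes.
- hole_b (a point): Centre of the other cover hole, at the cover's top face; pin and bolt may go either way round.
- drift_pin: Steel drift pin, upright in the stand at the start, 79 mm long, 0.12 kg. Origin at the tip, z axis up along the pin. From the tip: cone from 6 mm to 10 mm diameter over 12 mm, 10 mm shank up to the collar's underside 34 mm above the tip, collar 22 mm diameter and 5 mm thick, then a dark round handle 16 mm diameter and 40 mm long. It is the longer of the two parts in the stand.
- pin_shoulder (a point): Centre of the underside of the pin's collar, 34 mm above the tip; it rests on the cover's top when the pin is home.
- bolt: Plain-shanked steel shoulder bolt, upright in the stand at the start, 49 mm long, 0.06 kg. Origin at the foot, z axis up. Shank 9 mm diameter and 26 mm long with a 3 mm chamfer at the foot (5.4 mm wide at its end), then a flange 20 mm diameter and 3 mm thick, then a round ribbed head 16 mm diameter and 20 mm high. No thread: it is pushed in.
- bolt_shoulder (a point): Centre of the underside of the bolt's flange, 26 mm above its foot; it rests on the cover's top when the bolt is home.
- stand: Fixed grey block, 50x110x42 mm, with two upright 13 mm holes 36 mm deep at y = -30 and +30 mm in its frame; origin at the centre of its underside, z up. Pin and bolt each hang in one of the holes by collar or flange on its top, in either order.
- power_bank: Bystander: pale battery pack lying flat, 118x62x18 mm; origin at the centre of its underside.
- loupe: Bystander: black eye loupe standing on its rim, 37 mm diameter, 41 mm high; origin at the centre of its underside.
- heat_sink: Bystander: finned aluminium heat sink, 36x44x19 mm; origin at the centre of its underside.
Not all that is in view belongs to the job. Leave any purple or red look-alike of the bolt alone. What is shaped like the drift_pin but purple is not meant.

How it is judged:
On the way, in this order (a step that is already met when the one before it is completed fails the run):
1. the drift pin is home through cover and lower flange: collar on the cover, upright, in one of the two holes ((horizontal distance between pin_shoulder and hole_a below 0.003 m or horizontal distance between pin_shoulder and hole_b below 0.003 m) and z of pin_shoulder in the frame of cover below 0.011 m and angle between drift_pin's own z axis and vertical below 0.08 rad), for 0.2 s.
2. the bolt is home in the other hole while the pin is still home (all of step 1 and (horizontal distance between bolt_shoulder and hole_a below 0.003 m or horizontal distance between bolt_shoulder and hole_b below 0.003 m) and z of bolt_shoulder in the frame of cover below 0.011 m and angle between bolt's own z axis and vertical below 0.08 rad), for 0.2 s.
At the end, for the whole second after the job is handed in: Pin and bolt stand in opposite holes of the cover, each with the underside of its collar or flange within 3 mm of the cover's top and within 3 mm of the hole's centre, tilted less than 0.08 rad, released and at rest (all of step 2 and linear speed of each of drift_pin, bolt below 0.02 m/s); the robot touches nothing.
It fails at once if the pin presses on the pedestal and its flanges with contact forces that add up to more than 50 N (contact force between drift_pin and mount above 50 N).
It fails at once if the bolt presses on the pedestal and its flanges with contact forces that add up to more than 50 N (contact force between bolt and mount above 50 N).
It fails at once if the arm or gripper presses on the pedestal and its flanges with contact forces that add up to more than 50 N (contact force between any of the arm, the fingers and mount above 50 N).
It fails at once if a bystander is moved more than 20 mm (distance of any of power_bank, loupe, heat_sink from where it was at the start of the episode above 0.02 m).
It also fails if it takes over 64 s, if anything falls off the work surface, if the arm or the gripper's body presses on something with over 40 N, if the wrist force passes 120 N, or if a joint passes its speed limit or range.

## Robot

A 6-joint arm with a two-finger parallel gripper is mounted at the origin on a cart in front of the work surface, level with it; the furniture and walls round the work are solid. World frame = base frame: x ahead of the robot, y to its left, z up, the work surface at z = 0. Lengths are in m, angles in rad, forces in N, time in s.
With the tool pointing down it reaches from about 0.25 to 0.725 m from the base axis. Payload 9.7 kg.
Tool frame: the origin (TCP) lies between the finger pads; the fingertips stand 25 mm ahead of it and the grasp point (between the pads) lies 6 mm ahead of it; z points along the fingers, x is the direction in which the jaws open and shut, and the axes are right-handed (so a half turn about z gives the same grasp; the last joint's range is limited). The gripper opens to 85 mm and grips with 20 to 120 N. Pads are 22 mm wide; open, the fingers measure 114 mm over their backs; the gripper's body (76 mm by 85 mm) begins 54 mm behind the grasp point. The pads swing forward as they close: fully open they stand 13 mm farther back than shut.
Start: joints at [1.25, 0.087, 0.176, 1.66, 0, 1.571], TCP at [0.173, 0.522, 0.225] pointing down, gripper open.
Joint ranges: [-3.13, 3.13], [-0.85, 1.81], [-1.15, 1.24], [-2.2, 2.28], [-1.44, 1.52], [-3.14, 3.14]. Speed limits (rad/s): [2.22, 2.22, 2.57, 3.14, 3.14, 3.14].

## Interface

Orientations are given as a unit quaternion [x, y, z, w].
In Python, from workcell import robot gives the robot as it stands.
- The arm moves only by the tool step_arm, never from a script. Its argument "moves" is a list of rows, each an object of numbers: "gripper": the finger opening in mm, from 0 to 85.4; "dx", "dy", "dz": the shift along the tool's x, y, z normalised to -1 to 1, where 1 is 0.25 m; "twist": the turn about the tool's z normalised to -1 to 1, where 1 is 90 degrees. In form: [{"gripper": .., "dx": .., "dy": .., "dz": .., "twist": ..}, ...]. A call has 1 to 20 rows; each row shifts and turns the pose as measured when the row begins, along the tool's axes as they then stand; what a row does not reach is not made up. A row lasts 1/12 s, in which the tool goes at most 41.7 mm and 7.16 degrees, less where a joint would pass 70% of its speed; a pose out of reach is approached as far as the arm can. A call with a number of a shift or a turn outside -1 to 1 is refused whole. A call with a gripper value outside its range is refused whole. The fingers move at their own pace and stop on an object; the grip force is fixed at half the most. Time passes only in rows, so rows that do not move let the fingers close. It gives the time, the measured TCP pose, the force and the opening at its end, in the units of the state.
- robot.observe(): the state, without advancing time (a new reading comes with each control period).
- robot.get_image(name): name is "side" or "top"; returns a dict with "image" (420x560x3 uint8, red, green, blue), "z_map" (420x560 float32, m along the optical axis (not along the pixel's ray), 0 where there is no reading), "K" (3x3 intrinsics, pixels), "world_to_cam" (4x4, takes a point from world to camera coordinates). Camera axes: x right, y down, z forward; pixel columns grow to the right and rows downward; lengths in m; the calibration is good to about 2 mm. A picture is of the moment at which its call begins.
- robot.sign_off(): hands the job in, once; it reports no verdict.
The state is a dict: "t": time; "joint_pos": joint angles; "joint_vel": joint speeds; "joint_torque": joint torques, N m; "ee_pos": TCP position; "orientation": TCP orientation; "wrist_force": force on the tool from outside, world axes, zero at the start; "ft_torque": the same for the moment, N m; "gripper_width": finger opening in m.
Only numpy, scipy, OpenCV 4.12 (cv2) and the standard library are available. Lean on these libraries where they do the work, as an engineer would, in place of code of your own. Each camera call takes 0.05 s, during which the arm holds its last target.

## Working session

There is one attempt and no reset: what is moved stays moved. The work goes in short steps, Python scripts to look and compute and a tool call to move; the robot and the scene stay as the last step left them, time stands still between calls to the robot, and variables do not carry over. Pictures are saved under pics/ and viewed, and the job is handed in when it is done.

Besides the shell and the picture viewer there is one more tool, called after "Call:" by a JSON object that holds its "fn" and its "kwargs", one argument or row to a line. step_arm: Moves the arm, as the interface text tells. Its arguments: {"type":"object","properties":{"moves":{"type":"array","items":{"type":"object","properties":{"gripper":{"type":"number"},"dx":{"type":"number","minimum":-1,"maximum":1},"dy":{"type":"number","minimum":-1,"maximum":1},"dz":{"type":"number","minimum":-1,"maximum":1},"twist":{"type":"number","minimum":-1,"maximum":1}}}}},"required":["moves"]}

```bash
ls; mkdir -p pics
cat > h.py <<'E'
import numpy as np, cv2
from workcell import robot
def grab(n):
    d=robot.get_image(n); return d
def save(d,f): cv2.imwrite(f,cv2.cvtColor(d["image"],cv2.COLOR_RGB2BGR))
def ray(d,u,v,z):
    K=np.array(d["K"]);T=np.array(d["world_to_cam"]);R=T[:3,:3];t=T[:3,3]
    c=-R.T@t; r=R.T@np.linalg.inv(K)@np.array([u,v,1.]); s=(z-c[2])/r[2]; return c+s*r
def proj(d,p):
    K=np.array(d["K"]);T=np.array(d["world_to_cam"]);q=K@(T[:3,:3]@np.array(p)+T[:3,3]);return q[:2]/q[2]
def world(d):
    K=np.array(d["K"]);T=np.array(d["world_to_cam"]);z=d["z_map"];v,u=np.indices(z.shape)
    P=np.stack([(u-K[0,2])/K[0,0]*z,(v-K[1,2])/K[1,1]*z,z],-1)
    return (P-T[:3,3])@T[:3,:3]
E
python3 - <<'E'
from h import *
print(robot.observe())
for n in("top","side"):
    d=grab(n);save(d,f"pics/{n}0.png");np.savez(f"{n}0.npz",**{k:np.array(v) for k,v in d.items()})
    T=np.array(d["world_to_cam"]);print(n,-T[:3,:3].T@T[:3,3],T[:3,:3].round(3).tolist(),np.array(d["K"]).round(1).tolist())
E
```

```text
pics
{'t': 0.0, 'joint_pos': array([1.24999291e+00, 8.74781839e-02, 1.75122151e-01, 1.65982295e+00,
       2.92829523e-05, 1.57078788e+00]), 'joint_vel': array([-0.00078715,  0.00228848, -0.0005438 ,  0.00094395, -0.00046218,
       -0.00132979]), 'joint_torque': array([ 6.66640655e-03, -5.20379841e+01,  4.64809191e+01,  1.59712415e-02,
        2.78131056e-04,  4.34107321e-06]), 'ee_pos': array([0.17334369, 0.52170465, 0.22396699]), 'orientation': array([ 8.10962532e-01,  5.85097679e-01, -5.69212867e-04,  3.92617180e-04]), 'wrist_force': array([-0.0527856 , -0.16784091, -0.43116755]), 'ft_torque': array([-0.00571414, -0.00443588, -0.05774875]), 'gripper_width': 0.08563319623732892}
top [ 0.44548457 -0.07298522  0.89176362] [[0.018, -0.999, 0.028], [-0.995, -0.02, -0.101], [0.102, -0.026, -0.994]] [[404.1, 0.0, 283.9], [0.0, 404.1, 215.2], [0.0, 0.0, 1.0]]
side [ 0.31142422 -0.76424017  0.52279718] [[0.935, -0.353, -0.022], [-0.207, -0.497, -0.843], [0.287, 0.793, -0.538]] [[454.6, 0.0, 288.1], [0.0, 454.6, 216.6], [0.0, 0.0, 1.0]]
```

View pics/top0.png

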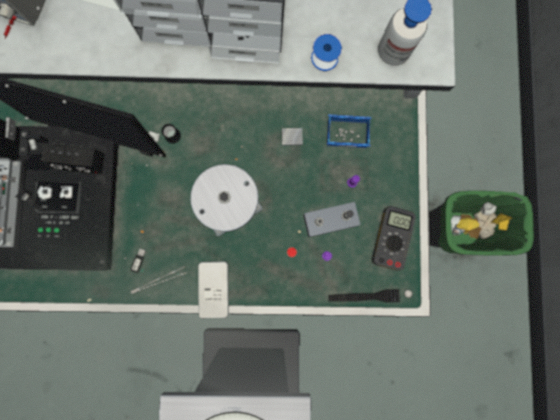

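View pics/side0.png

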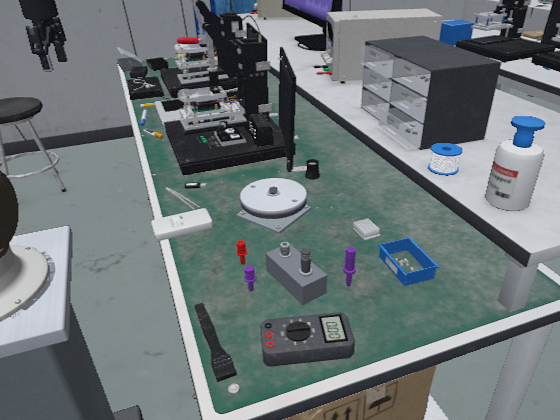

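Top view: cover at about (224,198) with holes near (202,211) and (247,183), and the stand at (332,219). Side view: the dark-handled pin is at (306,262) and the steel bolt at (285,248). The purple and red look-alikes stand free on the bench. I'll measure these next.

Run:
```python
from h import *
t=dict(np.load("top0.npz"));s=dict(np.load("side0.npz"))
def crop(d,x0,x1,y0,y1,f,k):
    cv2.imwrite(f,cv2.resize(cv2.cvtColor(d["image"][y0:y1,x0:x1],cv2.COLOR_RGB2BGR),None,fx=k,fy=k,interpolation=cv2.INTER_CUBIC))
crop(t,180,380,150,270,"pics/topc.png",4)
crop(s,230,370,170,310,"pics/sidec.png",4)
# cover by depth height
W=world(t)
m=(np.abs(W[...,2]-.0505)<.006)&(W[...,1]>-.02)&(W[...,1]<.2)
n,l,st,c=cv2.connectedComponentsWithStats(m.astype(np.uint8))
i=1+np.argmax(st[1:,4]);print(st[i],c[i])
cn,_=cv2.findContours((l==i).astype(np.uint8),cv2.RETR_EXTERNAL,cv2.CHAIN_APPROX_NONE)
e=cv2.fitEllipse(max(cn,key=len));print(e,ray(t,*e[0],.0505), W[l==i].mean(0))
# stand
m=(np.abs(W[...,2]-.042)<.006)&(W[...,1]<-.02)&(W[...,1]>-.4)
n,l,st,c=cv2.connectedComponentsWithStats(m.astype(np.uint8))
for i in range(1,n):
    if st[i,4]>150:
        cn,_=cv2.findContours((l==i).astype(np.uint8),cv2.RETR_EXTERNAL,cv2.CHAIN_APPROX_NONE)
        r=cv2.minAreaRect(cn[0]);print(st[i],r,ray(t,*r[0],.042))
# tall things
m=(W[...,2]>.055)&(W[...,1]<-.02)&(W[...,1]>-.4)&(W[...,0]<.65)&(W[...,0]>.2)
n,l,st,c=cv2.connectedComponentsWithStats(m.astype(np.uint8))
for i in range(1,n):
    if st[i,4]>4: print(st[i],c[i],W[l==i].mean(0),W[l==i][:,2].max())
```

```text
[ 191  165   58   66 3091] [221.1789065 197.5545131]
((221.0241241455078, 197.68145751953125), (59.404808044433594, 66.94754028320312), 0.6079168319702148) [0.56593239 0.03695925 0.0505    ] [0.56640876 0.03665867 0.05018275]
[ 304  202   56   35 1074] ((331.4831237792969, 218.92694091796875), (23.610248565673828, 51.792640686035156), 77.00537872314453) [ 0.52678221 -0.1966051   0.042     ]
[350 175   9  10  68] [354.08823529 179.67647059] [ 0.60597369 -0.23825622  0.07414553] 0.08135956021753848
[343 209  11  10  73] [348.02739726 214.09589041] [ 0.53081158 -0.220039    0.1038418 ] 0.891763624236384
[315 218   8   8  53] [318.67924528 221.35849057] [ 0.51779371 -0.16524531  0.0794599 ] 0.891763624236384
```

View pics/topc.png

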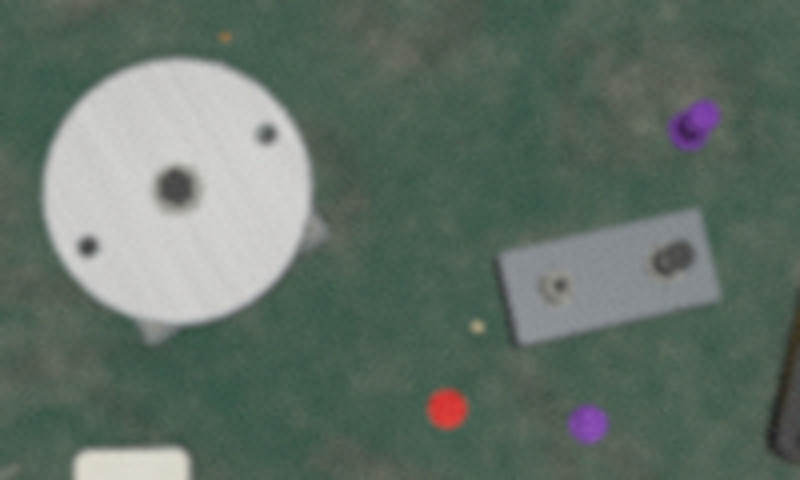

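View pics/sidec.png

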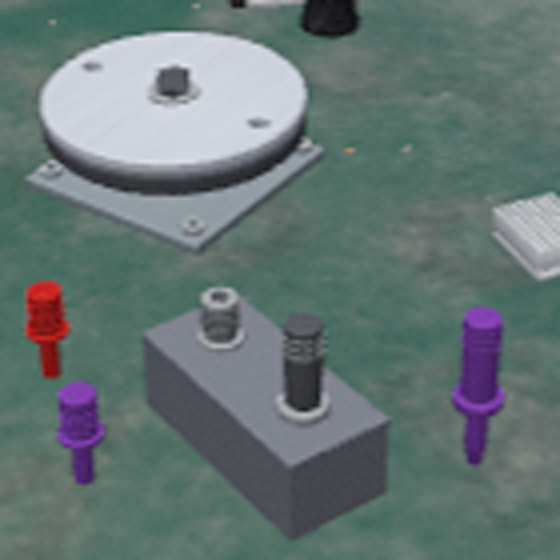

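Run:
```python
from h import *
t=dict(np.load("top0.npz"));s=dict(np.load("side0.npz"))
for d,box,nm in((t,(180,270,155,240),"top"),(s,(235,310,170,225),"side")):
    g=cv2.cvtColor(d["image"],cv2.COLOR_RGB2HSV); x0,x1,y0,y1=box
    m=np.zeros(g.shape[:2],np.uint8); th=175 if nm=="top" else 150
    m[y0:y1,x0:x1]=((g[...,2]>th)&(g[...,1]<40))[y0:y1,x0:x1]
    cn,h=cv2.findContours(m,cv2.RETR_CCOMP,cv2.CHAIN_APPROX_NONE)
    c=max(cn,key=cv2.contourArea);e=cv2.fitEllipse(c);P=ray(d,*e[0],.0505);print(nm,e,P)
    # edge points to world circle
    Q=np.array([ray(d,*p[0],.0505) for p in c])
    (cx,cy),r=cv2.minEnclosingCircle(Q[:,:2].astype(np.float32));print("circ",cx,cy,r)
    A=np.c_[2*Q[:,:2],np.ones(len(Q))];sol=np.linalg.lstsq(A,(Q[:,:2]**2).sum(1),rcond=None)[0];print("lsq",sol[:2],np.sqrt(sol[2]+sol[0]**2+sol[1]**2))
    for k in range(len(cn)):
        a=cv2.contourArea(cn[k])
        if h[0,k,3]>=0 and a>3:
            # darkness-weighted centroid
            x,y,w,hh=cv2.boundingRect(cn[k]);x-=2;y-=2;w+=4;hh+=4
            v=d["image"][y:y+hh,x:x+w].mean(-1).astype(float);wt=np.clip(190-v if nm=="top" else 170-v,0,None)
            yy,xx=np.indices(v.shape);u=(wt*xx).sum()/wt.sum()+x;vv=(wt*yy).sum()/wt.sum()+y
            p=ray(d,u,vv,.0505);print("hole",a,u,vv,p,np.hypot(*(p-P)[:2]),np.arctan2(*(p-P)[1::-1]))
```

```text
top ((223.90438842773438, 197.39474487304688), (63.70353698730469, 64.817138671875), 71.05470275878906) [0.56666921 0.03097369 0.0505    ]
circ 0.5670338273048401 0.030897310003638268 0.06884893029928207
lsq [0.5672176  0.03083124] 0.06747157227636538
hole 39.0 201.13590733590735 211.64247104247104 [0.5356825  0.07723472 0.0505    ] 0.05567996813314426 2.1609810329401125
hole 137.5 223.7019615169064 196.61733607322998 [0.56830332 0.03144962 0.0505    ] 0.0017019974940010742 0.28340699301990674
hole 36.5 246.8944570994685 182.63534548215642 [ 0.59908216 -0.01620745  0.0505    ] 0.05724210490655215 -0.9688557646616354
side ((272.46295166015625, 194.7329559326172), (33.64551544189453, 65.92721557617188), 86.14009094238281) [0.56298095 0.02450742 0.0505    ]
circ 0.5649793148040771 0.027801308780908585 0.07359986007213593
lsq [0.56460892 0.02865172] 0.07035987568839351
hole 7.0 293.8359712230216 200.44460431654676 [ 0.59571282 -0.01473253  0.0505    ] 0.05109940201488735 -0.8755782135050247
hole 4.0 274.0016291067065 192.9364648384469 [0.56845822 0.03045559 0.0505    ] 0.008085870504560895 0.8265899705784829
hole 70.5 272.8747680890538 190.59775938347366 [0.56955381 0.04090849 0.0505    ] 0.017669116408063575 1.189636565566964
hole 6.0 250.36556854410202 184.80233793836345 [0.53268535 0.0844203  0.0505    ] 0.06713699412751717 2.0389622901916784
```

Run:
```python
from h import *
t=dict(np.load("top0.npz"));s=dict(np.load("side0.npz"))
def crop(d,x0,x1,y0,y1,k):
    return cv2.resize(cv2.cvtColor(d["image"][y0:y1,x0:x1],cv2.COLOR_RGB2BGR),None,fx=k,fy=k,interpolation=cv2.INTER_NEAREST)
a=crop(t,190,214,200,224,12);b=crop(t,235,259,171,195,12);c=crop(s,241,265,175,199,12);e=crop(s,283,307,189,213,12)
cv2.imwrite("pics/holes.png",np.vstack([np.hstack([a,b]),np.hstack([c,e])]))
```

```text
(no output)
```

View pics/holes.png

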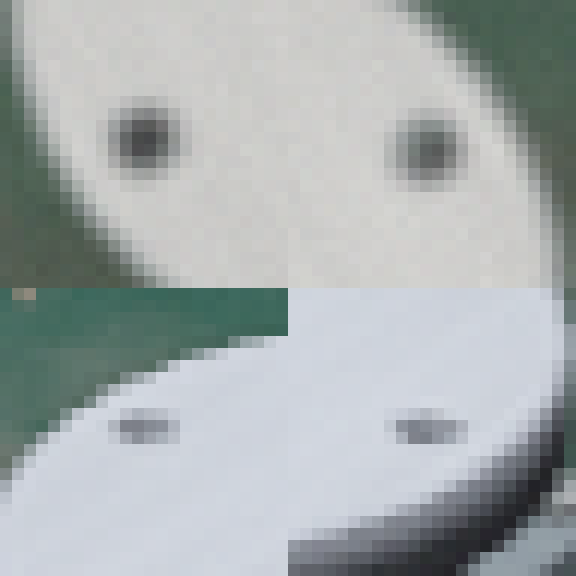

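Run:
```python
from h import *
t=dict(np.load("top0.npz"));s=dict(np.load("side0.npz"))
for n,d in(("top",t),("side",s)):
    W=world(d);m=(d["z_map"]>0)&(W[...,2]>.07)&(W[...,2]<.7)&(W[...,0]>.15)&(W[...,0]<.8)&(W[...,1]<.6)&(W[...,1]>-.4)
    print(n)
    for x in np.arange(.15,.8,.05):
        print("%.2f"%x,[int(1000*W[...,2][k].max()) if (k:=m&(abs(W[...,0]-x-.025)<.025)&(abs(W[...,1]-y-.025)<.025)).sum()>3 else 0 for y in np.arange(-.3,.6,.05)])
# pin/bolt
for n,d,pts in(("top",t,dict(pin=(348,214),bolt=(319,221))),("side",s,dict(pin=(306,262),bolt=(285,248)))):
    for k,(u,v) in pts.items():
        v0=v-16;u0=u-14;c=d["image"][v0:v0+36,u0:u0+28]
        cv2.imwrite(f"pics/z_{n}_{k}.png",cv2.resize(cv2.cvtColor(c,cv2.COLOR_RGB2BGR),None,fx=12,fy=12,interpolation=cv2.INTER_NEAREST));print(n,k,u0,v0)
I=[cv2.imread(f"pics/z_{n}_{k}.png") for n in("top","side") for k in ("pin","bolt")]
for i in I:
    for g in range(0,36,4): cv2.line(i,(0,g*12),(6,g*12),(0,0,255),2); 
    for g in range(0,28,4): cv2.line(i,(g*12,0),(g*12,6),(0,0,255),2)
cv2.imwrite("pics/z.png",cv2.resize(np.vstack([np.hstack(I[:2]),np.hstack(I[2:])]),None,fx=.69,fy=.69))
```

```text
top
0.15 [0, 0, 0, 0, 0, 0, 0, 0, 0, 0, 0, 0, 0, 0, 0, 0, 0, 0]
0.20 [0, 0, 0, 0, 0, 0, 0, 0, 0, 0, 0, 0, 0, 0, 0, 0, 0, 0]
0.25 [0, 0, 0, 0, 0, 0, 0, 0, 0, 0, 0, 0, 0, 0, 0, 0, 0, 0]
0.30 [0, 0, 0, 0, 0, 0, 0, 0, 0, 0, 0, 0, 0, 0, 0, 0, 0, 0]
0.35 [0, 0, 0, 0, 0, 0, 0, 0, 0, 0, 0, 0, 0, 0, 0, 0, 0, 0]
0.40 [0, 0, 0, 0, 0, 0, 0, 0, 0, 0, 0, 0, 0, 0, 0, 0, 0, 0]
0.45 [0, 0, 0, 0, 0, 0, 0, 0, 0, 0, 0, 0, 0, 0, 0, 90, 0, 0]
0.50 [0, 89, 0, 0, 0, 0, 0, 0, 0, 0, 0, 0, 0, 0, 0, 90, 0, 0]
0.55 [0, 0, 0, 0, 0, 0, 0, 0, 0, 0, 0, 0, 0, 0, 71, 99, 0, 0]
0.60 [0, 81, 0, 0, 0, 0, 0, 0, 0, 0, 0, 98, 99, 99, 0, 105, 0, 0]
0.65 [0, 0, 0, 0, 0, 0, 0, 0, 0, 250, 251, 250, 208, 98, 75, 110, 0, 0]
0.70 [0, 0, 0, 0, 0, 0, 0, 0, 0, 0, 0, 250, 250, 250, 206, 130, 0, 0]
0.75 [149, 149, 149, 149, 148, 149, 149, 149, 149, 148, 149, 149, 149, 148, 149, 139, 0, 0]
side
0.15 [0, 0, 0, 0, 0, 0, 0, 0, 0, 0, 0, 0, 0, 0, 321, 397, 388, 347]
0.20 [0, 0, 0, 0, 0, 0, 0, 0, 0, 0, 0, 0, 0, 0, 0, 393, 392, 346]
0.25 [0, 0, 0, 0, 0, 0, 0, 0, 0, 0, 0, 0, 0, 0, 0, 0, 0, 0]
0.30 [0, 0, 0, 0, 0, 0, 0, 0, 0, 0, 0, 0, 0, 0, 0, 0, 0, 0]
0.35 [0, 0, 0, 0, 0, 0, 0, 0, 0, 0, 0, 0, 0, 0, 0, 0, 0, 0]
0.40 [0, 0, 0, 0, 0, 0, 0, 0, 0, 0, 0, 0, 0, 0, 0, 0, 0, 0]
0.45 [0, 0, 0, 0, 0, 0, 0, 0, 0, 0, 0, 0, 0, 0, 0, 288, 283, 137]
0.50 [0, 88, 0, 0, 0, 0, 0, 0, 0, 0, 0, 0, 0, 0, 0, 312, 314, 0]
0.55 [0, 78, 0, 0, 0, 0, 0, 0, 0, 0, 0, 0, 0, 0, 0, 316, 316, 0]
0.60 [0, 80, 0, 0, 0, 0, 0, 0, 0, 0, 0, 97, 98, 98, 0, 276, 275, 0]
0.65 [0, 0, 0, 0, 0, 0, 0, 0, 0, 250, 249, 249, 151, 97, 75, 274, 264, 0]
0.70 [0, 0, 0, 0, 0, 0, 0, 0, 0, 0, 0, 249, 249, 249, 249, 248, 0, 249]
0.75 [147, 147, 148, 147, 147, 148, 148, 147, 148, 147, 148, 148, 147, 148, 148, 147, 0, 146]
top pin 334 198
top bolt 305 205
side pin 292 246
side bolt 271 232
```

View pics/z.png

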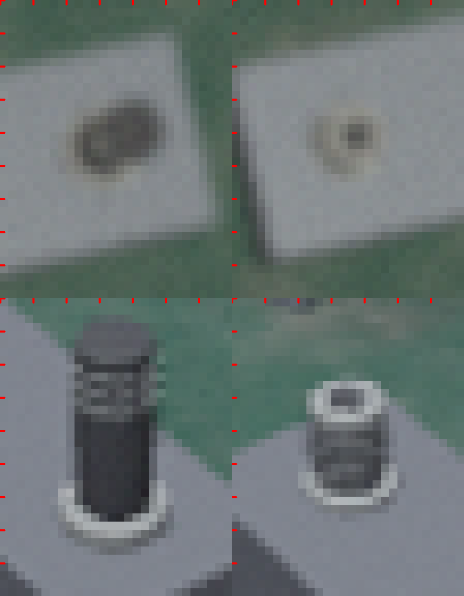

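Run:
```python
from h import *
t=dict(np.load("top0.npz"));s=dict(np.load("side0.npz"))
for n,d,u,v,z in [("pin top",t,350,212.6,.087),("pin base",t,345.8,215.4,.047),("bolt top",t,319.5,220.6,.065),("bolt base",t,317.5,221.8,.045),
 ("s pin top",s,305.4,250.8,.087),("s pin base",s,305.4,270.9,.047),("s bolt top",s,284.1,243.8,.065),("side bolt fl",s,284.5,254.5,.045)]:
    print(n,ray(d,u,v,z).round(4))
# stand top rectangle by colour
g=cv2.cvtColor(t["image"],cv2.COLOR_RGB2HSV)
W=world(t)
m=((g[...,1]<45)&(g[...,2]>90)).astype(np.uint8);mm=np.zeros_like(m);mm[195:245,295:370]=m[195:245,295:370]
mm=cv2.morphologyEx(mm,cv2.MORPH_CLOSE,np.ones((9,9)))
cn,_=cv2.findContours(mm,cv2.RETR_EXTERNAL,cv2.CHAIN_APPROX_NONE);c=max(cn,key=cv2.contourArea)
Q=np.array([ray(t,*p[0],.042)[:2] for p in c]);r=cv2.minAreaRect((Q*1000).astype(np.float32));print(r)
```

```text
pin top [ 0.536  -0.2274  0.087 ]
pin base [ 0.5344 -0.2262  0.047 ]
bolt top [ 0.5206 -0.1685  0.065 ]
bolt base [ 0.5198 -0.1666  0.045 ]
s pin top [ 0.5335 -0.2269  0.087 ]
s pin base [ 0.5329 -0.2281  0.047 ]
s bolt top [ 0.5186 -0.1675  0.065 ]
side bolt fl [ 0.5174 -0.1712  0.045 ]
((518.5801391601562, -202.25167846679688), (98.87744903564453, 160.51025390625), 12.149453163146973)
```

```bash
cat >> h.py <<'E'
from scipy.spatial.transform import Rotation as Ro
def st(tgt=None,ang=None):
    o=robot.observe();R=Ro.from_quat(o["orientation"]).as_matrix();p=o["ee_pos"]
    a=np.degrees(np.arctan2(R[1,0],R[0,0]))
    print("t%.2f p %s ang %.2f tilt %.4f,%.4f F %s M %s w %.2f j6 %.2f"%(o["t"],p.round(4),a,R[0,2],R[1,2],o["wrist_force"].round(1),o["ft_torque"].round(2),o["gripper_width"]*1000,o["joint_pos"][5]))
    if tgt is not None:
        d=R.T@(np.array(tgt)-p);print("mm",(d*1000).round(2),"norm",(d/.25).round(4))
    if ang is not None: print("twist norm",((a-ang)/90).round(4))
E
python3 - <<'E'
from h import *
st([.534,-.227,.2],40)
E
```

```text
t0.10 p [0.1733 0.5217 0.224 ] ang 71.62 tilt -0.0004,-0.0012 F [-0.3  0.6 -0.1] M [-0.04 -0.06  0.01] w 85.46 j6 1.57
mm [-596.78  578.34   24.79] norm [-2.3871  2.3134  0.0991]
twist norm 0.3513
```

Call:
{"fn": "step_arm", "kwargs": {
  "moves": [
    {"gripper": 60,"dx": 0,"dy": 0,"dz": 0,"twist": 0.35},
    {"gripper": 60,"dx": 0,"dy": 0,"dz": 0,"twist": 0.27},
    {"gripper": 60,"dx": 0,"dy": 0,"dz": 0,"twist": 0.19},
    {"gripper": 60,"dx": 0,"dy": 0,"dz": 0,"twist": 0.11},
    {"gripper": 60,"dx": 0,"dy": 0,"dz": 0,"twist": 0.03}
  ]
}}

```text
t: 0.52
ee_pos: [0.1731, 0.5211, 0.2219]
orientation: [0.941, 0.339, -0.002, 0.002]
wrist_force: [-0.7, 0.3, 0.1]
gripper_width: 0.0597
```

Run:
```python
from h import *
st([.534,-.227,.2],40)
```

```text
t0.52 p [0.1731 0.5211 0.2219] ang 39.63 tilt -0.0016,-0.0050 F [-0.7  0.3  0.1] M [-0.02 -0.02 -0.02] w 59.70 j6 2.13
mm [-199.1   806.24   24.99] norm [-0.7964  3.225   0.1   ]
twist norm -0.0041
```

Call:
{"fn": "step_arm", "kwargs": {
  "moves": [
    {"gripper": 60,"dx": -0.04,"dy": 0.16,"dz": 0,"twist": 0},
    {"gripper": 60,"dx": -0.04,"dy": 0.16,"dz": 0,"twist": 0},
    {"gripper": 60,"dx": -0.04,"dy": 0.16,"dz": 0,"twist": 0},
    {"gripper": 60,"dx": -0.04,"dy": 0.16,"dz": 0,"twist": 0},
    {"gripper": 60,"dx": -0.04,"dy": 0.16,"dz": 0,"twist": 0},
    {"gripper": 60,"dx": -0.04,"dy": 0.16,"dz": 0,"twist": 0},
    {"gripper": 60,"dx": -0.04,"dy": 0.16,"dz": 0,"twist": 0},
    {"gripper": 60,"dx": -0.04,"dy": 0.16,"dz": 0,"twist": 0}
  ]
}}

```text
t: 1.18
ee_pos: [0.3129, 0.2212, 0.2168]
orientation: [0.94, 0.342, -0.005, 0.005]
wrist_force: [1.3, 0.7, 0.5]
gripper_width: 0.0596
```

Run:
```python
from h import *
st([.534,-.227,.15],40)
```

```text
t1.18 p [0.3129 0.2212 0.2168] ang 40.05 tilt -0.0065,-0.0128 F [1.3 0.7 0.5] M [ 0.04 -0.05  0.01] w 59.62 j6 1.49
mm [-118.22  485.02   71.09] norm [-0.4729  1.9401  0.2843]
twist norm 0.0005
```

Call:
{"fn": "step_arm", "kwargs": {
  "moves": [
    {"gripper": 60,"dx": -0.04,"dy": 0.16,"dz": 0.015,"twist": 0},
    {"gripper": 60,"dx": -0.04,"dy": 0.16,"dz": 0.015,"twist": 0},
    {"gripper": 60,"dx": -0.04,"dy": 0.16,"dz": 0.015,"twist": 0},
    {"gripper": 60,"dx": -0.04,"dy": 0.16,"dz": 0.015,"twist": 0},
    {"gripper": 60,"dx": -0.04,"dy": 0.16,"dz": 0.015,"twist": 0},
    {"gripper": 60,"dx": -0.04,"dy": 0.16,"dz": 0.015,"twist": 0},
    {"gripper": 60,"dx": -0.04,"dy": 0.16,"dz": 0.015,"twist": 0},
    {"gripper": 60,"dx": -0.04,"dy": 0.16,"dz": 0.015,"twist": 0},
    {"gripper": 60,"dx": -0.04,"dy": 0.16,"dz": 0.015,"twist": 0},
    {"gripper": 60,"dx": -0.04,"dy": 0.16,"dz": 0.015,"twist": 0},
    {"gripper": 60,"dx": -0.04,"dy": 0.16,"dz": 0.015,"twist": 0}
  ]
}}

```text
t: 2.1
ee_pos: [0.5063, -0.193, 0.179]
orientation: [0.94, 0.342, -0.003, 0.005]
wrist_force: [1.2, 0.2, 0.6]
gripper_width: 0.0599
```

Run:
```python
from h import *
st([.534,-.227,.12],40)
```

```text
t2.10 p [ 0.5063 -0.193   0.179 ] ang 39.97 tilt -0.0032,-0.0112 F [1.2 0.2 0.6] M [0.04 0.   0.02] w 59.93 j6 0.52
mm [-3.000e-02  4.346e+01  5.929e+01] norm [-1.000e-04  1.739e-01  2.372e-01]
twist norm -0.0003
```

Call:
{"fn": "step_arm", "kwargs": {
  "moves": [
    {"gripper": 50,"dx": 0,"dy": 0.12,"dz": 0.06,"twist": 0},
    {"gripper": 50,"dx": 0,"dy": 0.054,"dz": 0.06,"twist": 0},
    {"gripper": 50,"dx": 0,"dy": 0.002,"dz": 0.08,"twist": 0},
    {"gripper": 50,"dx": 0,"dy": 0,"dz": 0.02,"twist": 0}
  ]
}}

```text
t: 2.43
ee_pos: [0.5368, -0.2378, 0.1192]
orientation: [0.941, 0.338, -0.004, 0.005]
wrist_force: [-0.1, 1.4, -0.7]
gripper_width: 0.0499
```

Run:
```python
from h import *
st([.534,-.227,.077],40)
for n in("top","side"):
    d=grab(n);save(d,f"pics/{n}1.png");np.savez(f"{n}1.npz",**{k:np.array(v) for k,v in d.items()})
    c=(300,380,170,250) if n=="top" else (250,370,170,310)
    cv2.imwrite(f"pics/{n}1c.png",cv2.resize(cv2.cvtColor(d["image"][c[2]:c[3],c[0]:c[1]],cv2.COLOR_RGB2BGR),None,fx=4,fy=4,interpolation=cv2.INTER_NEAREST))
st()
```

```text
t2.43 p [ 0.5368 -0.2378  0.1192] ang 39.50 tilt -0.0048,-0.0116 F [-0.1  1.4 -0.7] M [0.05 0.05 0.01] w 49.92 j6 0.47
mm [  5.16 -10.37  42.13] norm [ 0.0206 -0.0415  0.1685]
twist norm -0.0055
t2.53 p [ 0.5369 -0.237   0.1217] ang 39.56 tilt -0.0031,-0.0124 F [-0.2  0.6  0.7] M [-0.   -0.04 -0.  ] w 49.89 j6 0.47
```

View pics/side1c.png

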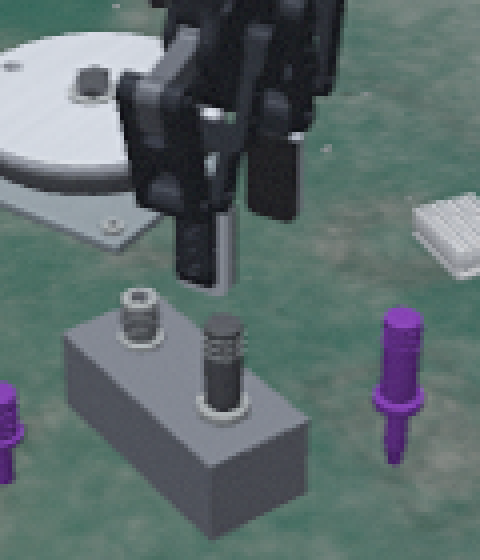

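View pics/top1.png

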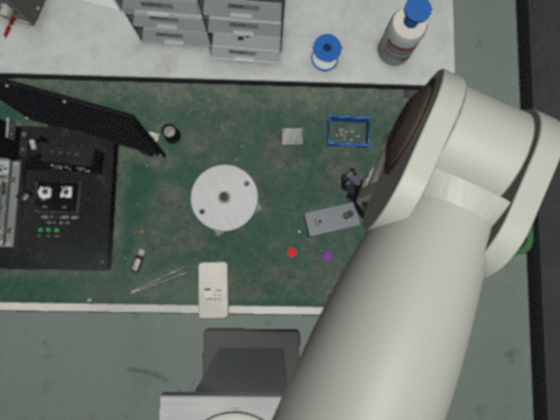

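Call:
{"fn": "step_arm", "kwargs": {
  "moves": [
    {"gripper": 50,"dx": 0.016,"dy": -0.038,"dz": 0,"twist": 0},
    {"gripper": 50,"dx": 0.0,"dy": 0,"dz": 0.01,"twist": 0}
  ]
}}

```text
t: 2.7
ee_pos: [0.5339, -0.2259, 0.1213]
orientation: [0.941, 0.339, -0.003, 0.006]
wrist_force: [-0.5, -0.1, 0.2]
gripper_width: 0.0504
```

Run:
```python
from h import *
st([.534,-.227,.078],40)
```

```text
t2.70 p [ 0.5339 -0.2259  0.1213] ang 39.58 tilt -0.0015,-0.0128 F [-0.5 -0.1  0.2] M [ 0.04  0.03 -0.03] w 50.39 j6 0.49
mm [-0.23  0.55 43.35] norm [-0.0009  0.0022  0.1734]
twist norm -0.0047
```

Call:
{"fn": "step_arm", "kwargs": {
  "moves": [
    {"gripper": 50,"dx": 0,"dy": 0.001,"dz": 0.06,"twist": 0},
    {"gripper": 50,"dx": 0.0,"dy": 0,"dz": 0.05,"twist": 0},
    {"gripper": 50,"dx": 0,"dy": 0,"dz": 0.03,"twist": 0},
    {"gripper": 50,"dx": 0,"dy": 0,"dz": 0.01,"twist": 0}
  ]
}}

```text
t: 3.03
ee_pos: [0.5356, -0.2239, 0.0877]
orientation: [0.94, 0.341, 0.0, 0.009]
wrist_force: [-0.3, 1.0, -0.3]
gripper_width: 0.0499
```

Run:
```python
from h import *
st([.534,-.227,.078],40)
d=grab("side");save(d,"pics/s2.png");cv2.imwrite("pics/s2c.png",cv2.resize(cv2.cvtColor(d["image"][180:310,240:370],cv2.COLOR_RGB2BGR),None,fx=4,fy=4,interpolation=cv2.INTER_NEAREST))
```

```text
t3.03 p [ 0.5356 -0.2239  0.0877] ang 39.82 tilt 0.0065,-0.0160 F [-0.3  1.  -0.3] M [ 0.05 -0.01  0.  ] w 49.88 j6 0.49
mm [-3.13  1.18  9.77] norm [-0.0125  0.0047  0.0391]
twist norm -0.0021
```

View pics/s2c.png

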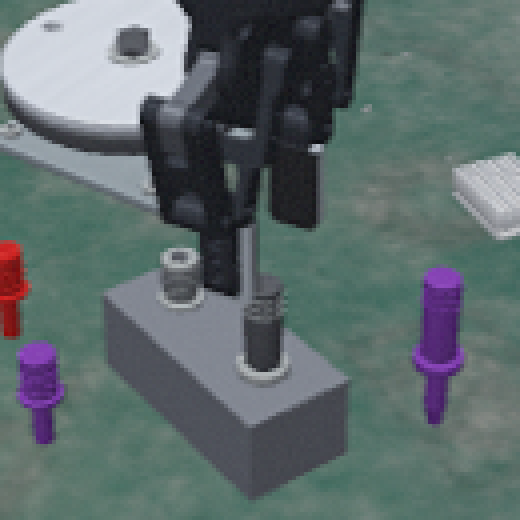

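Run:
```python
from h import *
d=dict(np.load("side1.npz"))
R=Ro.from_quat(robot.observe()["orientation"]).as_matrix();p=robot.observe()["ee_pos"]
for x in(-.025,.025):
  for y in (-.011,.011):
    for z in(.025,.018): print(x,y,z,((proj(d,p+R@[x,y,z])-[240,180])*4).round())
print(((proj(d,[.534,-.227,.087])-[240,180])*4),((proj(d,[.534,-.227,.047])-[240,180])*4))
```

```text
-0.025 -0.011 0.025 [211. 353.]
-0.025 -0.011 0.018 [210. 339.]
-0.025 0.011 0.025 [260. 369.]
-0.025 0.011 0.018 [259. 355.]
0.025 -0.011 0.025 [269. 287.]
0.025 -0.011 0.018 [269. 273.]
0.025 0.011 0.025 [316. 301.]
0.025 0.011 0.018 [316. 287.]
[262.93977584 283.01854284] [263.00616137 361.29683223]
```

Run:
```python
from h import *
d=grab("side");np.savez("side2.npz",**{k:np.array(v) for k,v in d.items()});W=world(d)
p=robot.observe()["ee_pos"];print(p)
m=(np.abs(W[...,0]-p[0])<.07)&(np.abs(W[...,1]-p[1])<.07)&(W[...,2]>.04)&(W[...,2]<.14)
for r in range(225,262,2):
    print(r,[ (c,tuple((W[r,c]*1000).astype(int))) for c in range(288,325,4) if m[r,c]])
```

```text
[ 0.5356823  -0.2242025   0.08827793]
225 [(308, (np.int64(548), np.int64(-200), np.int64(116))), (312, (np.int64(553), np.int64(-205), np.int64(118))), (316, (np.int64(559), np.int64(-209), np.int64(118))), (320, (np.int64(563), np.int64(-214), np.int64(121)))]
227 [(308, (np.int64(548), np.int64(-201), np.int64(113))), (312, (np.int64(552), np.int64(-208), np.int64(116))), (316, (np.int64(559), np.int64(-209), np.int64(115))), (320, (np.int64(564), np.int64(-213), np.int64(116)))]
229 [(308, (np.int64(548), np.int64(-202), np.int64(110))), (312, (np.int64(554), np.int64(-204), np.int64(109))), (316, (np.int64(558), np.int64(-210), np.int64(112))), (320, (np.int64(563), np.int64(-214), np.int64(113)))]
231 [(308, (np.int64(548), np.int64(-201), np.int64(105))), (312, (np.int64(553), np.int64(-207), np.int64(107))), (316, (np.int64(558), np.int64(-211), np.int64(108))), (320, (np.int64(564), np.int64(-214), np.int64(109)))]
233 [(308, (np.int64(549), np.int64(-200), np.int64(100))), (312, (np.int64(553), np.int64(-205), np.int64(102))), (316, (np.int64(558), np.int64(-211), np.int64(
[... 3138 characters left out ...]
nt64(529), np.int64(-229), np.int64(77))), (308, (np.int64(534), np.int64(-234), np.int64(79)))]
259 [(288, (np.int64(520), np.int64(-180), np.int64(41))), (292, (np.int64(526), np.int64(-182), np.int64(40))), (296, (np.int64(533), np.int64(-185), np.int64(40))), (300, (np.int64(538), np.int64(-190), np.int64(43))), (304, (np.int64(528), np.int64(-232), np.int64(76))), (308, (np.int64(535), np.int64(-232), np.int64(74)))]
261 [(288, (np.int64(517), np.int64(-187), np.int64(42))), (292, (np.int64(524), np.int64(-189), np.int64(42))), (296, (np.int64(530), np.int64(-192), np.int64(41))), (300, (np.int64(536), np.int64(-194), np.int64(42))), (308, (np.int64(534), np.int64(-234), np.int64(71)))]
```

Run:
```python
from h import *
d=dict(np.load("side1.npz"));W=world(d);
for r in range(226,250,2):
    print(r,[ (c,tuple((W[r,c]*1000).astype(int).tolist())) for c in range(288,330,3) if W[r,c,2]>.06 and W[r,c,1]<-.18 and W[r,c,0]<.6])
```

```text
226 [(294, (503, -256, 160)), (297, (507, -258, 160)), (300, (509, -265, 164)), (303, (514, -263, 162)), (306, (519, -262, 160))]
228 [(294, (503, -256, 156)), (297, (507, -259, 157)), (300, (509, -263, 159)), (303, (514, -264, 159)), (306, (518, -265, 158))]
230 [(294, (503, -257, 154)), (297, (506, -260, 155)), (300, (510, -263, 156)), (303, (514, -264, 155)), (306, (519, -263, 153))]
232 [(294, (502, -258, 151)), (297, (506, -260, 151)), (300, (510, -263, 152)), (303, (513, -265, 153)), (306, (518, -264, 150))]
234 [(294, (502, -257, 147)), (297, (506, -260, 147)), (300, (509, -264, 150)), (303, (513, -265, 149)), (306, (518, -265, 147))]
236 [(294, (503, -255, 142)), (297, (507, -259, 143)), (300, (509, -265, 147)), (303, (513, -265, 145)), (306, (518, -265, 145))]
238 [(294, (503, -255, 138)), (297, (506, -260, 140)), (300, (509, -265, 143)), (303, (514, -264, 142)), (306, (518, -264, 140))]
240 [(297, (509, -252, 131)), (300, (510, -262, 138)), (303, (513, -265, 138)), (306, (518, -265, 137))]
242 [(300, (512, -257, 130)), (303, (515, -260, 131)), (306, (518, -264, 133))]
244 []
246 []
248 [(306, (537, -220, 86))]
```

Call:
{"fn": "step_arm", "kwargs": {
  "moves": [
    {"gripper": 50,"dx": -0.01,"dy": 0.004,"dz": 0.035,"twist": 0},
    {"gripper": 50,"dx": 0.0,"dy": 0,"dz": 0.025,"twist": 0},
    {"gripper": 50,"dx": 0,"dy": 0,"dz": 0.005,"twist": 0}
  ]
}}

```text
t: 3.38
ee_pos: [0.5352, -0.2274, 0.0725]
orientation: [0.94, 0.34, 0.001, 0.01]
wrist_force: [-0.8, -0.8, 0.0]
gripper_width: 0.0499
```

Run:
```python
from h import *
st([.534,-.227,.052],40)
d=grab("side");np.savez("side3.npz",**{k:np.array(v) for k,v in d.items()});W=world(d)
cv2.imwrite("pics/s3c.png",cv2.resize(cv2.cvtColor(d["image"][180:310,240:370],cv2.COLOR_RGB2BGR),None,fx=4,fy=4,interpolation=cv2.INTER_NEAREST))
for r in range(240,276,3):
    print(r,[ (c,tuple((W[r,c]*1000).astype(int).tolist())) for c in range(288,330,4) if W[r,c,2]>.05 and W[r,c,1]<-.18 and W[r,c,0]<.6])
```

```text
t3.38 p [ 0.5352 -0.2274  0.0725] ang 39.81 tilt 0.0090,-0.0170 F [-0.8 -0.8  0. ] M [0.03 0.05 0.01] w 49.90 j6 0.48
mm [-0.64 -1.45 20.46] norm [-0.0025 -0.0058  0.0819]
twist norm -0.0022
240 [(288, (493, -256, 138)), (292, (494, -270, 147)), (296, (501, -268, 144)), (300, (512, -256, 133)), (304, (520, -252, 128)), (308, (547, -204, 89)), (312, (552, -209, 91)), (316, (557, -214, 93)), (320, (562, -217, 94))]
243 [(288, (492, -260, 136)), (292, (495, -269, 141)), (296, (501, -268, 138)), (300, (511, -260, 130)), (304, (519, -255, 125)), (312, (552, -208, 84)), (316, (557, -214, 87)), (320, (562, -219, 89))]
246 [(288, (491, -262, 132)), (292, (495, -267, 134)), (296, (501, -269, 134)), (300, (513, -253, 119)), (304, (520, -253, 118))]
249 [(292, (503, -247, 113)), (296, (501, -268, 128)), (300, (513, -253, 114)), (304, (520, -253, 112)), (308, (539, -224, 87))]
252 [(292, (502, -248, 108)), (296, (507, -252, 109)), (300, (513, -253, 108)), (304, (520, -252, 105)), (308, (536, -231, 87))]
255 [(292, (503, -247, 101)), (296, (507, -253, 104)), (300, (513, -254, 104)), (304, (520, -253, 101)), (308, (534, -234, 83))]
258 [(292, (503, -246, 95)), (296, (509, -248, 94)), (300, (513, -253, 97)), (304, (520, -253, 95)), (308, (535, -232, 75))]
261 [(292, (503, -244, 88)), (296, (507, -252, 92)), (300, (513, -253, 91)), (304, (519, -254, 90)), (308, (535, -232, 69))]
264 [(300, (514, -250, 83)), (304, (528, -233, 66)), (308, (535, -233, 64))]
267 [(304, (529, -229, 57)), (308, (534, -234, 59))]
270 [(304, (529, -231, 52)), (308, (535, -233, 51))]
273 []
```

View pics/s3c.png

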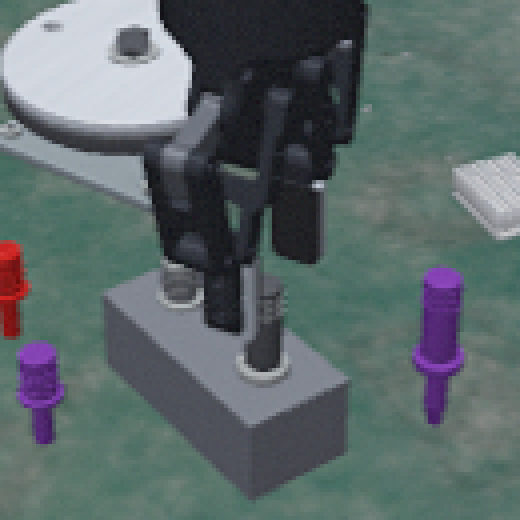

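Call:
{"fn": "step_arm", "kwargs": {
  "moves": [
    {"gripper": 50,"dx": 0,"dy": -0.005,"dz": 0.04,"twist": 0},
    {"gripper": 50,"dx": 0.0,"dy": 0,"dz": 0.03,"twist": 0},
    {"gripper": 50,"dx": 0,"dy": 0,"dz": 0.01,"twist": 0}
  ]
}}

```text
t: 3.68
ee_pos: [0.5348, -0.2271, 0.0513]
orientation: [0.94, 0.34, 0.002, 0.01]
wrist_force: [-0.2, -0.1, 0.1]
gripper_width: 0.0502
```

Run:
```python
from h import *
st([.535,-.2265,.052],40)
d=grab("side");
cv2.imwrite("pics/s4c.png",cv2.resize(cv2.cvtColor(d["image"][180:310,240:370],cv2.COLOR_RGB2BGR),None,fx=4,fy=4,interpolation=cv2.INTER_NEAREST))
```

```text
t3.68 p [ 0.5348 -0.2271  0.0513] ang 39.78 tilt 0.0098,-0.0174 F [-0.2 -0.1  0.1] M [-0.    0.08 -0.  ] w 50.22 j6 0.48
mm [ 0.51 -0.32 -0.66] norm [ 0.002  -0.0013 -0.0027]
twist norm -0.0025
```

View pics/s4c.png

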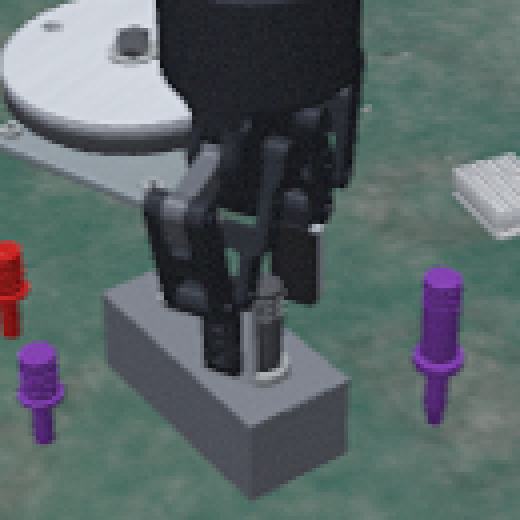

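Call:
{"fn": "step_arm", "kwargs": {
  "moves": [
    {"gripper": 10,"dx": 0,"dy": 0,"dz": 0,"twist": 0},
    {"gripper": 10,"dx": 0.0,"dy": 0,"dz": 0,"twist": 0},
    {"gripper": 10,"dx": 0,"dy": 0,"dz": 0,"twist": 0},
    {"gripper": 10,"dx": 0,"dy": 0,"dz": 0,"twist": 0},
    {"gripper": 10,"dx": 0,"dy": 0,"dz": 0,"twist": 0}
  ]
}}

```text
t: 4.15
ee_pos: [0.5346, -0.2269, 0.0509]
orientation: [0.94, 0.34, 0.001, 0.009]
wrist_force: [-1.3, -0.5, -1.4]
gripper_width: 0.0144
```

Run:
```python
from h import *
st([.535,-.2265,.052],40)
d=grab("side");
cv2.imwrite("pics/s5c.png",cv2.resize(cv2.cvtColor(d["image"][180:310,240:370],cv2.COLOR_RGB2BGR),None,fx=4,fy=4,interpolation=cv2.INTER_NEAREST))
```

```text
t4.15 p [ 0.5346 -0.2269  0.0509] ang 39.78 tilt 0.0088,-0.0169 F [-1.3 -0.5 -1.4] M [ 0.05 -0.06 -0.02] w 14.43 j6 0.48
mm [ 0.58  0.01 -1.09] norm [ 0.0023  0.     -0.0044]
twist norm -0.0024
```

View pics/s5c.png

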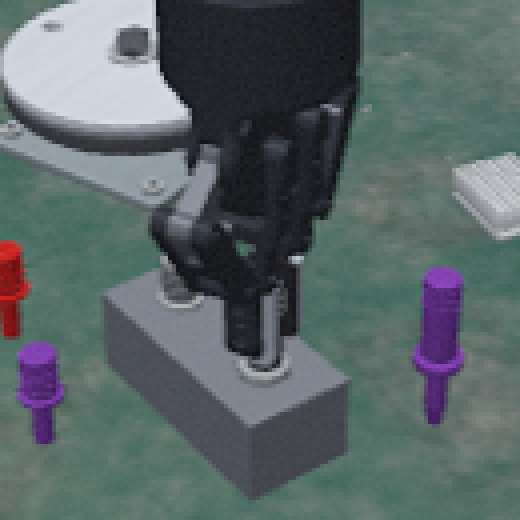

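Call:
{"fn": "step_arm", "kwargs": {
  "moves": [
    {"gripper": 10,"dx": 0,"dy": 0,"dz": -0.05,"twist": 0},
    {"gripper": 10,"dx": 0.0,"dy": 0,"dz": -0.1,"twist": 0},
    {"gripper": 10,"dx": 0,"dy": 0,"dz": -0.1,"twist": 0},
    {"gripper": 10,"dx": 0,"dy": 0,"dz": -0.04,"twist": 0},
    {"gripper": 10,"dx": 0,"dy": 0,"dz": 0,"twist": 0}
  ]
}}

```text
t: 4.62
ee_pos: [0.5331, -0.2252, 0.1275]
orientation: [0.94, 0.34, 0.001, 0.009]
wrist_force: [-0.1, 0.5, -1.7]
gripper_width: 0.0138
```

Run:
```python
from h import *
st([.598,-.015,.12],40)
```

```text
t4.62 p [ 0.5331 -0.2252  0.1275] ang 39.78 tilt 0.0071,-0.0161 F [-0.1  0.5 -1.7] M [-0.01 -0.04  0.05] w 13.84 j6 0.48
mm [ 184.41 -120.16    4.59] norm [ 0.7376 -0.4807  0.0183]
twist norm -0.0024
```

Call:
{"fn": "step_arm", "kwargs": {
  "moves": [
    {"gripper": 10,"dx": 0.13,"dy": -0.085,"dz": 0.003,"twist": 0},
    {"gripper": 10,"dx": 0.13,"dy": -0.085,"dz": 0.003,"twist": 0},
    {"gripper": 10,"dx": 0.13,"dy": -0.085,"dz": 0,"twist": 0},
    {"gripper": 10,"dx": 0.13,"dy": -0.085,"dz": 0,"twist": 0},
    {"gripper": 10,"dx": 0.12,"dy": -0.078,"dz": 0,"twist": 0},
    {"gripper": 10,"dx": 0.06,"dy": -0.04,"dz": 0,"twist": 0},
    {"gripper": 10,"dx": 0.02,"dy": -0.014,"dz": 0,"twist": 0},
    {"gripper": 10,"dx": 0,"dy": 0,"dz": 0,"twist": 0}
  ]
}}

```text
t: 5.28
ee_pos: [0.5981, -0.0128, 0.1185]
orientation: [0.941, 0.338, -0.0, 0.009]
wrist_force: [0.8, 0.3, -1.2]
gripper_width: 0.0143
```

Run:
```python
from h import *
st([.598,-.015,.11],42)
```

```text
t5.28 p [ 0.5981 -0.0128  0.1185] ang 39.47 tilt 0.0060,-0.0176 F [ 0.8  0.3 -1.2] M [-0.02 -0.04 -0.02] w 14.28 j6 0.87
mm [-1.36  1.48  8.53] norm [-0.0055  0.0059  0.0341]
twist norm -0.0281
```

Call:
{"fn": "step_arm", "kwargs": {
  "moves": [
    {"gripper": 10,"dx": -0.005,"dy": 0.006,"dz": 0.04,"twist": -0.03},
    {"gripper": 10,"dx": 0,"dy": 0,"dz": 0.03,"twist": 0},
    {"gripper": 10,"dx": 0,"dy": 0,"dz": 0.006,"twist": 0}
  ]
}}

```text
t: 5.53
ee_pos: [0.5976, -0.0168, 0.0978]
orientation: [0.933, 0.36, -0.001, 0.009]
wrist_force: [0.4, 0.1, -1.5]
gripper_width: 0.0143
```

Run:
```python
from h import *
st([.598,-.015,.1],42)
d=grab("side");np.savez("side6.npz",**{k:np.array(v) for k,v in d.items()})
a=cv2.resize(cv2.cvtColor(d["image"][130:230,225:345],cv2.COLOR_RGB2BGR),None,fx=5,fy=5,interpolation=cv2.INTER_NEAREST)
cv2.imwrite("pics/s6c.png",a)
d=grab("top");np.savez("top6.npz",**{k:np.array(v) for k,v in d.items()});save(d,"pics/t6.png")
```

```text
t5.53 p [ 0.5976 -0.0168  0.0978] ang 42.20 tilt 0.0050,-0.0183 F [ 0.4  0.1 -1.5] M [0.01 0.04 0.02] w 14.25 j6 0.81
mm [ 1.51 -1.   -2.19] norm [ 0.0061 -0.004  -0.0088]
twist norm 0.0022
```

View pics/s6c.png

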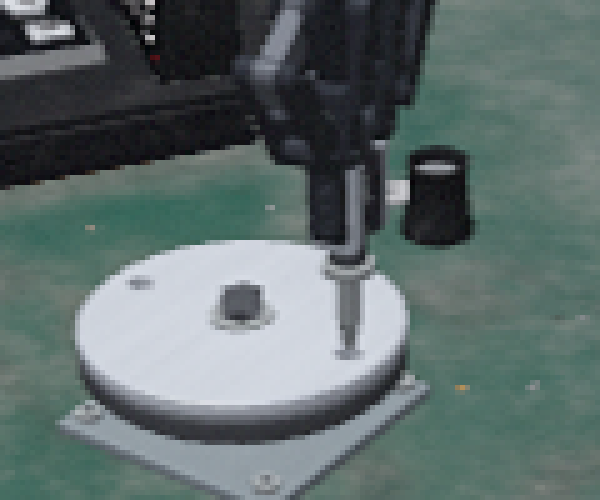

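View pics/t6.png

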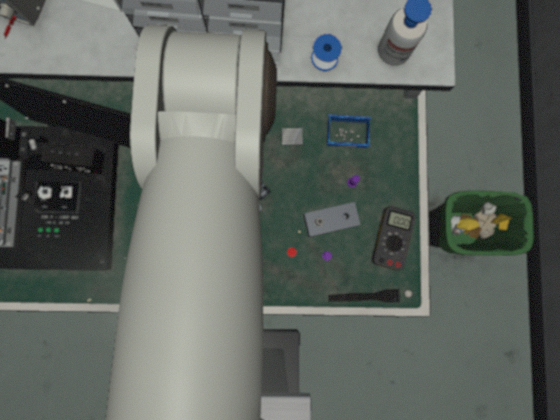

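Run:
```python
from h import *
d=dict(np.load("side6.npz"))
print(np.round((proj(d,[.5976,-.0168,.0548])-[225,130])*5+2.5),np.round((proj(d,[.5976,-.0168,.0505])-[225,130])*5+2.5),np.round((proj(d,[.598,-.015,.0505])-[225,130])*5+2.5))
a=d["image"][190:206,284:304];
cv2.imwrite("pics/s6d.png",cv2.resize(cv2.cvtColor(a,cv2.COLOR_RGB2BGR),None,fx=28,fy=28,interpolation=cv2.INTER_NEAREST))
```

```text
[353. 347.] [353. 356.] [352. 354.]
```

View pics/s6d.png

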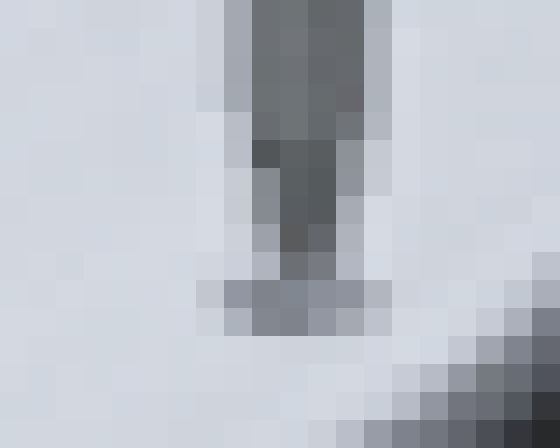

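Call:
{"fn": "step_arm", "kwargs": {
  "moves": [
    {"gripper": 10,"dx": 0.003,"dy": -0.004,"dz": 0.015,"twist": 0},
    {"gripper": 10,"dx": 0,"dy": 0,"dz": 0.015,"twist": 0},
    {"gripper": 10,"dx": 0,"dy": 0,"dz": 0.008,"twist": 0}
  ]
}}

```text
t: 5.88
ee_pos: [0.5981, -0.0171, 0.0901]
orientation: [0.934, 0.358, 0.0, 0.01]
wrist_force: [0.7, 2.9, 0.4]
gripper_width: 0.0141
```

Run:
```python
from h import *
st([.5973,-.0155,.085],42)
d=grab("side");np.savez("side7.npz",**{k:np.array(v) for k,v in d.items()})
cv2.imwrite("pics/s7c.png",cv2.resize(cv2.cvtColor(d["image"][160:220,265:325],cv2.COLOR_RGB2BGR),None,fx=8,fy=8,interpolation=cv2.INTER_NEAREST))
```

```text
t5.88 p [ 0.5981 -0.0171  0.0901] ang 41.94 tilt 0.0078,-0.0177 F [0.7 2.9 0.4] M [ 0.68 -0.07 -0.02] w 14.15 j6 0.82
mm [ 0.49 -1.84  5.02] norm [ 0.002  -0.0074  0.0201]
twist norm -0.0007
```

View pics/s7c.png

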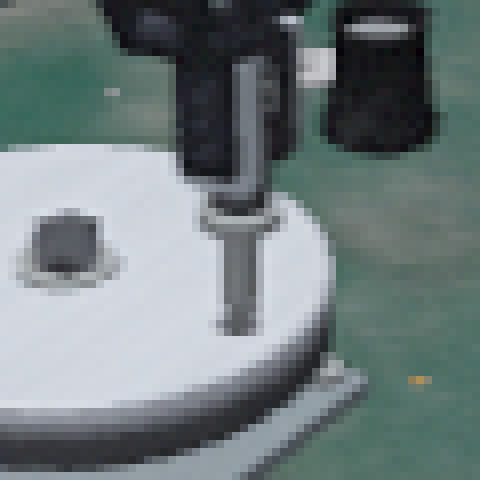

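Call:
{"fn": "step_arm", "kwargs": {
  "moves": [
    {"gripper": 10,"dx": 0.002,"dy": -0.007,"dz": 0.0,"twist": 0},
    {"gripper": 10,"dx": 0,"dy": 0,"dz": 0.008,"twist": 0}
  ]
}}

```text
t: 6.1
ee_pos: [0.5974, -0.0155, 0.0881]
orientation: [0.934, 0.358, 0.001, 0.01]
wrist_force: [-1.2, 0.4, -1.1]
gripper_width: 0.0143
```

Run:
```python
from h import *
st([.5973,-.0155,.085],42)
```

```text
t6.10 p [ 0.5974 -0.0155  0.0881] ang 41.91 tilt 0.0081,-0.0179 F [-1.2  0.4 -1.1] M [ 0.01  0.01 -0.03] w 14.32 j6 0.82
mm [ 0.   -0.12  3.08] norm [ 0.     -0.0005  0.0123]
twist norm -0.001
```

Call:
{"fn": "step_arm", "kwargs": {
  "moves": [
    {"gripper": 10,"dx": 0,"dy": 0,"dz": 0.008,"twist": 0},
    {"gripper": 10,"dx": 0,"dy": 0,"dz": 0.006,"twist": 0}
  ]
}}

```text
t: 6.27
ee_pos: [0.5975, -0.0156, 0.0844]
orientation: [0.934, 0.358, 0.001, 0.01]
wrist_force: [0.6, 0.6, 0.9]
gripper_width: 0.014
```

Run:
```python
from h import *
st([.5973,-.0155,.084],42)
```

```text
t6.27 p [ 0.5975 -0.0156  0.0844] ang 41.92 tilt 0.0085,-0.0182 F [0.6 0.6 0.9] M [ 0.23 -0.1   0.02] w 14.04 j6 0.82
mm [-0.1  -0.18  0.45] norm [-0.0004 -0.0007  0.0018]
twist norm -0.0009
```

Call:
{"fn": "step_arm", "kwargs": {
  "moves": [
    {"gripper": 10,"dx": 0.004,"dy": 0.001,"dz": 0.002,"twist": 0},
    {"gripper": 10,"dx": 0.005,"dy": 0.001,"dz": 0,"twist": 0},
    {"gripper": 10,"dx": 0.005,"dy": 0.001,"dz": 0,"twist": 0}
  ]
}}

```text
t: 6.52
ee_pos: [0.6002, -0.0142, 0.0841]
orientation: [0.934, 0.358, 0.0, 0.01]
wrist_force: [-3.6, -0.9, 0.8]
gripper_width: 0.0143
```

```bash
cat >> h.py <<'E'
def pol():
    p=robot.observe()["ee_pos"];d=p[:2]-np.array([.5672,.0308]);print("r %.1f phi %.2f arc %.1f"%(1000*np.hypot(*d),np.degrees(np.arctan2(d[1],d[0])),(np.degrees(np.arctan2(d[1],d[0]))+56.9)*np.pi/180*55))
E
python3 - <<'E'
from h import *
st();pol()
E
```

```text
t6.52 p [ 0.6002 -0.0142  0.0841] ang 41.90 tilt 0.0077,-0.0194 F [-3.6 -0.9  0.8] M [-0.33  0.77 -0.05] w 14.29 j6 0.83
r 55.8 phi -53.77 arc 3.0
```

Call:
{"fn": "step_arm", "kwargs": {
  "moves": [
    {"gripper": 10,"dx": 0.005,"dy": 0,"dz": 0.002,"twist": 0},
    {"gripper": 10,"dx": 0.005,"dy": 0,"dz": 0.001,"twist": 0},
    {"gripper": 10,"dx": 0.004,"dy": 0,"dz": 0,"twist": 0}
  ]
}}

```text
t: 6.77
ee_pos: [0.6024, -0.0121, 0.0835]
orientation: [0.934, 0.357, -0.001, 0.011]
wrist_force: [-2.5, -1.4, 1.0]
gripper_width: 0.0139
```

Run:
```python
from h import *
st();pol()
```

```text
t6.77 p [ 0.6024 -0.0121  0.0835] ang 41.88 tilt 0.0062,-0.0203 F [-2.5 -1.4  1. ] M [-0.25  0.53 -0.03] w 13.93 j6 0.83
r 55.5 phi -50.66 arc 6.0
```

Call:
{"fn": "step_arm", "kwargs": {
  "moves": [
    {"gripper": 10,"dx": 0.005,"dy": 0,"dz": 0.003,"twist": 0},
    {"gripper": 10,"dx": 0.005,"dy": 0,"dz": 0.002,"twist": 0}
  ]
}}

```text
t: 6.93
ee_pos: [0.6043, -0.0103, 0.082]
orientation: [0.934, 0.357, -0.001, 0.011]
wrist_force: [-2.5, -0.2, 0.9]
gripper_width: 0.0144
```

Run:
```python
from h import *
st();pol()
```

```text
t6.93 p [ 0.6043 -0.0103  0.082 ] ang 41.88 tilt 0.0058,-0.0203 F [-2.5 -0.2  0.9] M [-0.2   0.65 -0.02] w 14.38 j6 0.83
r 55.3 phi -47.90 arc 8.6
```

Call:
{"fn": "step_arm", "kwargs": {
  "moves": [
    {"gripper": 10,"dx": 0.0,"dy": 0,"dz": 0.006,"twist": 0},
    {"gripper": 10,"dx": 0.0,"dy": 0,"dz": 0.004,"twist": 0}
  ]
}}

```text
t: 7.1
ee_pos: [0.6045, -0.01, 0.0791]
orientation: [0.934, 0.358, -0.001, 0.01]
wrist_force: [-2.1, -1.1, -0.6]
gripper_width: 0.0141
```

Run:
```python
from h import *
st();pol()
d=grab("side");np.savez("side8.npz",**{k:np.array(v) for k,v in d.items()})
cv2.imwrite("pics/s8c.png",cv2.resize(cv2.cvtColor(d["image"][160:220,265:325],cv2.COLOR_RGB2BGR),None,fx=8,fy=8,interpolation=cv2.INTER_NEAREST))
```

```text
t7.10 p [ 0.6045 -0.01    0.0791] ang 41.90 tilt 0.0057,-0.0201 F [-2.1 -1.1 -0.6] M [-0.19  0.55 -0.03] w 14.05 j6 0.83
r 55.3 phi -47.54 arc 9.0
```

View pics/s8c.png

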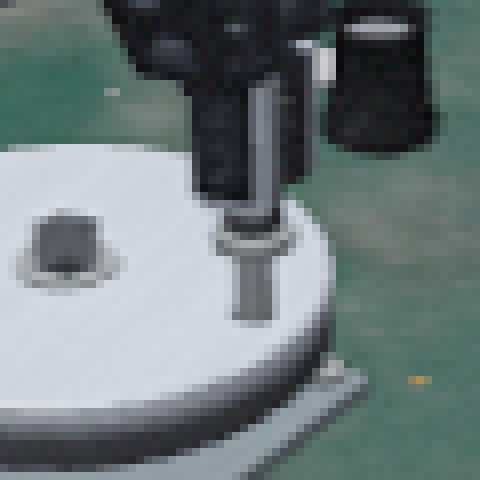

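Call:
{"fn": "step_arm", "kwargs": {
  "moves": [
    {"gripper": 10,"dx": 0.002,"dy": 0,"dz": 0.008,"twist": 0},
    {"gripper": 10,"dx": 0.002,"dy": 0,"dz": 0.008,"twist": 0}
  ]
}}

```text
t: 7.32
ee_pos: [0.6049, -0.0097, 0.0746]
orientation: [0.934, 0.357, -0.001, 0.01]
wrist_force: [-4.9, -2.2, 3.1]
gripper_width: 0.0144
```

Run:
```python
from h import *
st();pol()
```

```text
t7.32 p [ 0.6049 -0.0097  0.0746] ang 41.88 tilt 0.0048,-0.0206 F [-4.9 -2.2  3.1] M [-0.74  1.23 -0.03] w 14.40 j6 0.83
r 55.3 phi -47.02 arc 9.5
```

Call:
{"fn": "step_arm", "kwargs": {
  "moves": [
    {"gripper": 10,"dx": -0.002,"dy": 0,"dz": 0.004,"twist": 0},
    {"gripper": 10,"dx": -0.001,"dy": 0,"dz": 0.006,"twist": 0}
  ]
}}

```text
t: 7.48
ee_pos: [0.6043, -0.0103, 0.0716]
orientation: [0.934, 0.357, -0.002, 0.01]
wrist_force: [-1.8, -0.5, 0.6]
gripper_width: 0.0143
```

Run:
```python
from h import *
st();pol()
```

```text
t7.48 p [ 0.6043 -0.0103  0.0716] ang 41.88 tilt 0.0047,-0.0207 F [-1.8 -0.5  0.6] M [-0.17  0.48  0.03] w 14.26 j6 0.83
r 55.4 phi -47.90 arc 8.6
```

Call:
{"fn": "step_arm", "kwargs": {
  "moves": [
    {"gripper": 10,"dx": 0,"dy": 0,"dz": 0.01,"twist": 0},
    {"gripper": 10,"dx": 0,"dy": 0,"dz": 0.008,"twist": 0}
  ]
}}

```text
t: 7.65
ee_pos: [0.6041, -0.0104, 0.0666]
orientation: [0.934, 0.357, -0.002, 0.01]
wrist_force: [-3.3, -1.9, -0.0]
gripper_width: 0.0142
```

Run:
```python
from h import *
st();pol()
```

```text
t7.65 p [ 0.6041 -0.0104  0.0666] ang 41.88 tilt 0.0044,-0.0205 F [-3.3 -1.9 -0. ] M [-0.13  0.63  0.01] w 14.22 j6 0.83
r 55.3 phi -48.12 arc 8.4
```

Call:
{"fn": "step_arm", "kwargs": {
  "moves": [
    {"gripper": 10,"dx": -0.001,"dy": 0,"dz": 0.008,"twist": 0},
    {"gripper": 10,"dx": 0,"dy": 0,"dz": 0.006,"twist": 0},
    {"gripper": 10,"dx": 0,"dy": 0,"dz": 0.004,"twist": 0}
  ]
}}

```text
t: 7.9
ee_pos: [0.604, -0.0105, 0.0611]
orientation: [0.934, 0.357, -0.002, 0.01]
wrist_force: [-1.8, -0.5, -0.6]
gripper_width: 0.0141
```

Run:
```python
from h import *
st();pol()
```

```text
t7.90 p [ 0.604  -0.0105  0.0611] ang 41.88 tilt 0.0043,-0.0199 F [-1.8 -0.5 -0.6] M [-0.23  0.53  0.05] w 14.10 j6 0.83
r 55.3 phi -48.30 arc 8.3
```

Call:
{"fn": "step_arm", "kwargs": {
  "moves": [
    {"gripper": 10,"dx": 0,"dy": 0,"dz": 0.006,"twist": 0},
    {"gripper": 10,"dx": 0,"dy": 0,"dz": 0.004,"twist": 0}
  ]
}}

```text
t: 8.07
ee_pos: [0.6041, -0.0105, 0.0591]
orientation: [0.934, 0.357, -0.001, 0.01]
wrist_force: [-6.7, -1.7, 11.6]
gripper_width: 0.0141
```

Run:
```python
from h import *
st();pol()
d=grab("side");np.savez("side9.npz",**{k:np.array(v) for k,v in d.items()})
cv2.imwrite("pics/s9c.png",cv2.resize(cv2.cvtColor(d["image"][160:220,235:325],cv2.COLOR_RGB2BGR),None,fx=8,fy=8,interpolation=cv2.INTER_NEAREST))
```

```text
t8.07 p [ 0.6041 -0.0105  0.0591] ang 41.89 tilt 0.0049,-0.0200 F [-6.7 -1.7 11.6] M [-0.16  1.51 -0.  ] w 14.09 j6 0.83
r 55.4 phi -48.22 arc 8.3
```

View pics/s9c.png

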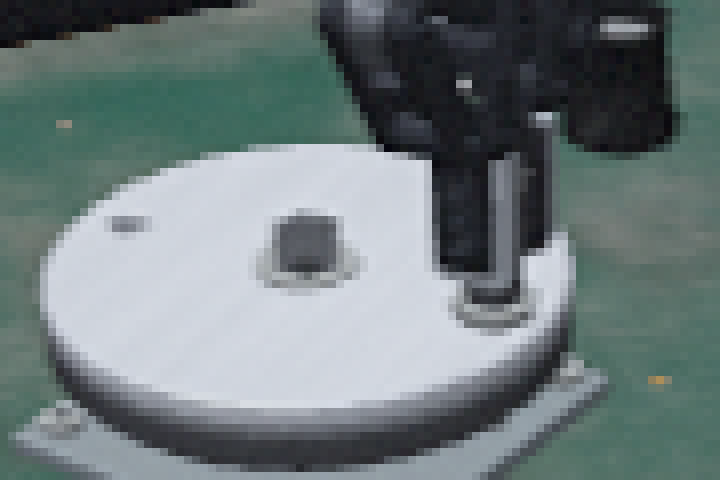

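Call:
{"fn": "step_arm", "kwargs": {
  "moves": [
    {"gripper": 10,"dx": -0.001,"dy": 0,"dz": -0.003,"twist": 0},
    {"gripper": 40,"dx": 0,"dy": 0,"dz": 0,"twist": 0},
    {"gripper": 40,"dx": 0,"dy": 0,"dz": 0,"twist": 0},
    {"gripper": 40,"dx": 0,"dy": 0,"dz": 0,"twist": 0}
  ]
}}

```text
t: 8.45
ee_pos: [0.6053, -0.0103, 0.0606]
orientation: [0.934, 0.358, 0.0, 0.01]
wrist_force: [0.1, -0.1, -0.4]
gripper_width: 0.0399
```

Run:
```python
from h import *
st();pol()
```

```text
t8.45 p [ 0.6053 -0.0103  0.0606] ang 41.90 tilt 0.0083,-0.0192 F [ 0.1 -0.1 -0.4] M [ 0.01 -0.03  0.02] w 39.89 j6 0.83
r 56.1 phi -47.16 arc 9.3
```

Free of the pin. I'll lift, then move to above the bolt.

Call:
{"fn": "step_arm", "kwargs": {
  "moves": [
    {"gripper": 40,"dx": 0,"dy": 0,"dz": -0.06,"twist": 0},
    {"gripper": 50,"dx": 0,"dy": 0,"dz": -0.12,"twist": 0},
    {"gripper": 50,"dx": 0,"dy": 0,"dz": -0.12,"twist": 0},
    {"gripper": 50,"dx": 0,"dy": 0,"dz": -0.04,"twist": 0}
  ]
}}

```text
t: 8.78
ee_pos: [0.6035, -0.0084, 0.1445]
orientation: [0.934, 0.358, -0.002, 0.009]
wrist_force: [1.3, -0.9, 0.8]
gripper_width: 0.0501
```

Run:
```python
from h import *
st([.5195,-.1685,.12],42)
```

```text
t8.78 p [ 0.6035 -0.0084  0.1445] ang 41.91 tilt 0.0034,-0.0188 F [ 1.3 -0.9  0.8] M [-0.02  0.04 -0.01] w 50.11 j6 0.83
mm [-169.18   62.58   27.22] norm [-0.6767  0.2503  0.1089]
twist norm -0.001
```

Call:
{"fn": "step_arm", "kwargs": {
  "moves": [
    {"gripper": 50,"dx": -0.14,"dy": 0.052,"dz": 0,"twist": 0},
    {"gripper": 50,"dx": -0.14,"dy": 0.052,"dz": 0,"twist": 0},
    {"gripper": 50,"dx": -0.14,"dy": 0.052,"dz": 0,"twist": 0},
    {"gripper": 50,"dx": -0.14,"dy": 0.052,"dz": 0,"twist": 0},
    {"gripper": 50,"dx": -0.07,"dy": 0.026,"dz": 0.02,"twist": 0},
    {"gripper": 50,"dx": -0.02,"dy": 0.007,"dz": 0.03,"twist": 0},
    {"gripper": 50,"dx": 0,"dy": 0,"dz": 0.03,"twist": 0}
  ]
}}

```text
t: 9.37
ee_pos: [0.5252, -0.1671, 0.1301]
orientation: [0.933, 0.36, 0.004, 0.013]
wrist_force: [-0.5, 0.1, -0.7]
gripper_width: 0.05
```

Run:
```python
from h import *
st([.5195,-.1685,.1],42)
d=grab("side");save(d,"pics/s10.png");np.savez("side10.npz",**{k:np.array(v) for k,v in d.items()})
cv2.imwrite("pics/s10c.png",cv2.resize(cv2.cvtColor(d["image"][160:300,230:370],cv2.COLOR_RGB2BGR),None,fx=4,fy=4,interpolation=cv2.INTER_NEAREST))
```

```text
t9.37 p [ 0.5252 -0.1671  0.1301] ang 42.16 tilt 0.0169,-0.0206 F [-0.5  0.1 -0.7] M [ 0.01 -0.   -0.03] w 50.00 j6 0.53
mm [-5.12 -3.56 30.07] norm [-0.0205 -0.0142  0.1203]
twist norm 0.0017
```

View pics/s10c.png

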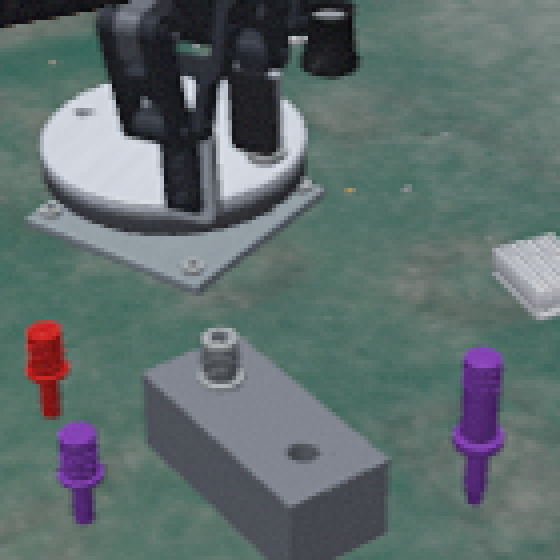

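Call:
{"fn": "step_arm", "kwargs": {
  "moves": [
    {"gripper": 50,"dx": -0.02,"dy": -0.01,"dz": 0.06,"twist": 0},
    {"gripper": 50,"dx": 0,"dy": 0,"dz": 0.08,"twist": 0},
    {"gripper": 50,"dx": 0,"dy": 0,"dz": 0.06,"twist": 0},
    {"gripper": 50,"dx": 0,"dy": 0,"dz": 0.02,"twist": 0},
    {"gripper": 50,"dx": 0,"dy": 0,"dz": 0,"twist": 0}
  ]
}}

```text
t: 9.83
ee_pos: [0.5227, -0.1638, 0.0685]
orientation: [0.932, 0.362, 0.003, 0.011]
wrist_force: [-0.3, -1.5, -0.3]
gripper_width: 0.0502
```

Run:
```python
from h import *
st([.5197,-.1678,.049],42)
```

```text
t9.83 p [ 0.5227 -0.1638  0.0685] ang 42.46 tilt 0.0142,-0.0180 F [-0.3 -1.5 -0.3] M [ 0.    0.05 -0.01] w 50.24 j6 0.53
mm [-4.89  0.46 19.55] norm [-0.0196  0.0018  0.0782]
twist norm 0.0051
```

Call:
{"fn": "step_arm", "kwargs": {
  "moves": [
    {"gripper": 50,"dx": -0.02,"dy": 0.002,"dz": 0.03,"twist": 0.005},
    {"gripper": 50,"dx": 0,"dy": 0,"dz": 0.03,"twist": 0},
    {"gripper": 50,"dx": 0,"dy": 0,"dz": 0.012,"twist": 0}
  ]
}}

```text
t: 10.08
ee_pos: [0.5211, -0.1665, 0.0505]
orientation: [0.933, 0.359, 0.004, 0.011]
wrist_force: [0.0, -0.2, -0.5]
gripper_width: 0.0499
```

Run:
```python
from h import *
st([.5197,-.1678,.049],42)
d=grab("side");save(d,"pics/s11.png")
cv2.imwrite("pics/s11c.png",cv2.resize(cv2.cvtColor(d["image"][160:300,230:370],cv2.COLOR_RGB2BGR),None,fx=4,fy=4,interpolation=cv2.INTER_NEAREST))
```

```text
t10.08 p [ 0.5211 -0.1665  0.0505] ang 42.12 tilt 0.0158,-0.0181 F [ 0.  -0.2 -0.5] M [ 0.02  0.03 -0.03] w 49.85 j6 0.53
mm [-1.89 -0.04  1.54] norm [-0.0076 -0.0002  0.0061]
twist norm 0.0014
```

View pics/s11c.png

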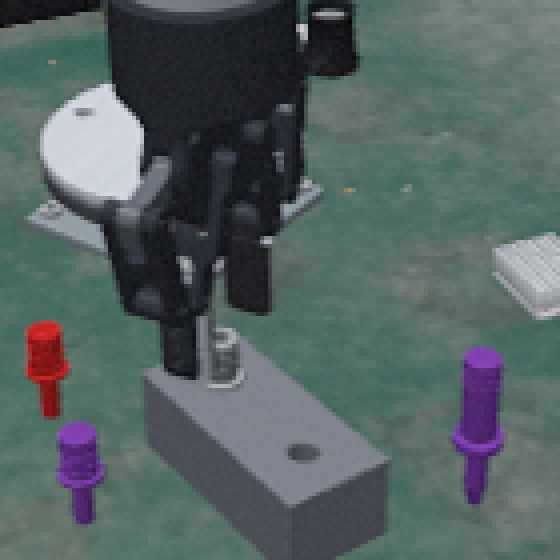

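Call:
{"fn": "step_arm", "kwargs": {
  "moves": [
    {"gripper": 50,"dx": -0.007,"dy": 0,"dz": 0.007,"twist": 0},
    {"gripper": 10,"dx": 0,"dy": 0,"dz": 0,"twist": 0},
    {"gripper": 10,"dx": 0,"dy": 0,"dz": 0,"twist": 0},
    {"gripper": 10,"dx": 0,"dy": 0,"dz": 0,"twist": 0},
    {"gripper": 10,"dx": 0,"dy": 0,"dz": 0,"twist": 0},
    {"gripper": 10,"dx": 0,"dy": 0,"dz": 0,"twist": 0}
  ]
}}

```text
t: 10.63
ee_pos: [0.5204, -0.1684, 0.0501]
orientation: [0.933, 0.359, 0.005, 0.012]
wrist_force: [0.7, -0.1, -0.6]
gripper_width: 0.0128
```

Run:
```python
from h import *
st([.5197,-.1678,.049],42)
d=grab("side")
cv2.imwrite("pics/s12c.png",cv2.resize(cv2.cvtColor(d["image"][220:280,255:325],cv2.COLOR_RGB2BGR),None,fx=8,fy=8,interpolation=cv2.INTER_NEAREST))
```

```text
t10.63 p [ 0.5204 -0.1684  0.0501] ang 42.09 tilt 0.0178,-0.0188 F [ 0.7 -0.1 -0.6] M [-0.02  0.05 -0.03] w 12.78 j6 0.53
mm [-0.1  -0.9   1.07] norm [-0.0004 -0.0036  0.0043]
twist norm 0.001
```

View pics/s12c.png

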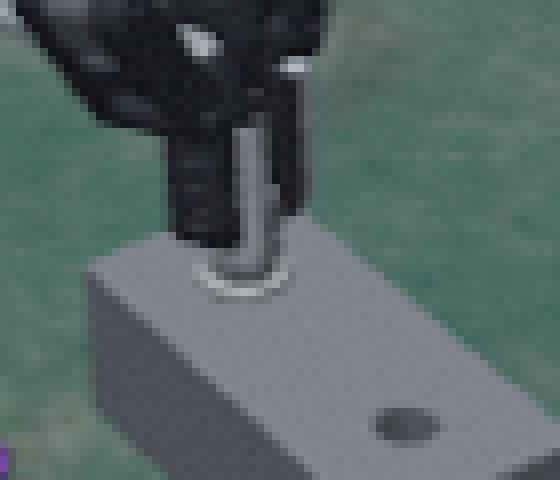

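Call:
{"fn": "step_arm", "kwargs": {
  "moves": [
    {"gripper": 10,"dx": 0,"dy": 0,"dz": -0.05,"twist": 0},
    {"gripper": 10,"dx": 0.0,"dy": 0,"dz": -0.1,"twist": 0},
    {"gripper": 10,"dx": 0,"dy": 0,"dz": -0.1,"twist": 0},
    {"gripper": 10,"dx": 0,"dy": 0,"dz": -0.04,"twist": 0},
    {"gripper": 10,"dx": 0,"dy": 0,"dz": 0,"twist": 0}
  ]
}}

```text
t: 11.1
ee_pos: [0.5181, -0.1666, 0.127]
orientation: [0.933, 0.359, 0.004, 0.011]
wrist_force: [0.5, -0.2, -1.2]
gripper_width: 0.0128
```

Run:
```python
from h import *
st([.53,.072,.11],42)
ims=[]
for n,c in(("side",(220,360,150,290)),("top",(180,320,130,270))):
    d=grab(n);np.savez(f"{n}13.npz",**{k:np.array(v) for k,v in d.items()})
    ims.append(cv2.resize(cv2.cvtColor(d["image"][c[2]:c[3],c[0]:c[1]],cv2.COLOR_RGB2BGR),None,fx=2.85,fy=2.85,interpolation=cv2.INTER_CUBIC))
cv2.imwrite("pics/13.png",np.hstack(ims))
```

```text
t11.10 p [ 0.5181 -0.1666  0.127 ] ang 42.09 tilt 0.0159,-0.0181 F [ 0.5 -0.2 -1.2] M [-0.01  0.01  0.02] w 12.78 j6 0.53
mm [ 168.77 -169.41   12.81] norm [ 0.6751 -0.6776  0.0512]
twist norm 0.001
```

View pics/13.png

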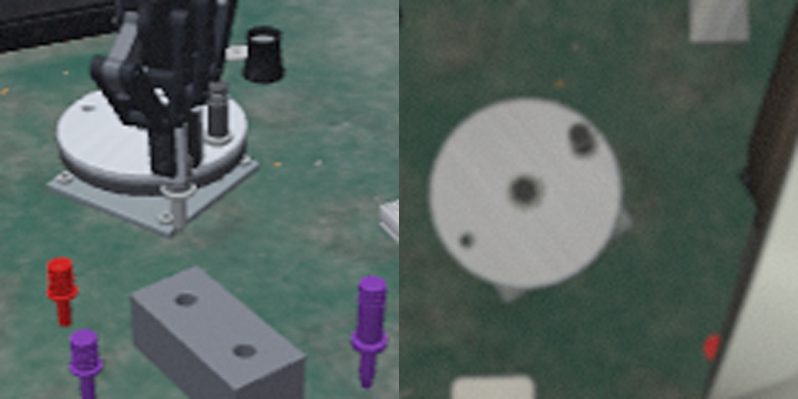

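Run:
```python
from h import *
for n,c,th in(("top",(198,209,209,220),150),("side",(246,256,184,191),185)):
    d=dict(np.load(f"{n}13.npz"));x0,x1,y0,y1=c
    v=d["image"][y0:y1,x0:x1].mean(-1).astype(float)
    bg=np.median(v);w=np.clip(bg-10-v,0,None);yy,xx=np.indices(v.shape)
    u=(w*xx).sum()/w.sum()+x0;r=(w*yy).sum()/w.sum()+y0
    p=ray(d,u,r,.0505);q=p[:2]-np.array([.5672,.0308]);print(n,bg,u,r,p,np.hypot(*q),np.degrees(np.arctan2(q[1],q[0])))
    if n=="side":print(v.astype(int))
```

```text
top 160.33333333333334 202.9190294438386 214.2824427480916 [0.53023225 0.0733311  0.0505    ] 0.056351652829709976 130.9969572674853
side 213.16666666666669 248.87618526622904 186.2073304157549 [0.52786704 0.07955999 0.0505    ] 0.06264677775551696 128.89189394953368
[[102  96 131 193 217 213 213 214 216 216]
 [132 192 217 217 216 214 213 213 212 215]
 [193 219 219 216 214 218 219 215 213 213]
 [218 213 189 151 143 152 162 189 211 213]
 [216 214 194 133 120 134 158 190 209 214]
 [212 213 213 203 191 200 211 212 214 215]
 [213 213 212 211 211 213 214 214 214 213]]
```

Call:
{"fn": "step_arm", "kwargs": {
  "moves": [
    {"gripper": 10,"dx": 0.11,"dy": -0.11,"dz": 0.003,"twist": 0},
    {"gripper": 10,"dx": 0.11,"dy": -0.11,"dz": 0.003,"twist": 0},
    {"gripper": 10,"dx": 0.11,"dy": -0.11,"dz": 0,"twist": 0},
    {"gripper": 10,"dx": 0.11,"dy": -0.11,"dz": 0,"twist": 0},
    {"gripper": 10,"dx": 0.11,"dy": -0.11,"dz": 0,"twist": 0},
    {"gripper": 10,"dx": 0.07,"dy": -0.07,"dz": 0,"twist": 0},
    {"gripper": 10,"dx": 0.03,"dy": -0.03,"dz": 0,"twist": 0},
    {"gripper": 10,"dx": 0,"dy": 0,"dz": 0,"twist": 0}
  ]
}}

```text
t: 11.87
ee_pos: [0.5253, 0.0707, 0.106]
orientation: [0.934, 0.356, -0.003, 0.009]
wrist_force: [-0.2, 0.1, -0.8]
gripper_width: 0.0121
```

Run:
```python
from h import *
st([.531,.0722,.09],42)
```

```text
t11.87 p [0.5253 0.0707 0.106 ] ang 41.73 tilt -0.0001,-0.0184 F [-0.2  0.1 -0.8] M [ 0.03 -0.08  0.02] w 12.14 j6 0.99
mm [ 5.48  2.49 15.95] norm [0.0219 0.01   0.0638]
twist norm -0.003
```

Call:
{"fn": "step_arm", "kwargs": {
  "moves": [
    {"gripper": 10,"dx": 0.02,"dy": 0.01,"dz": 0.03,"twist": 0},
    {"gripper": 10,"dx": 0,"dy": 0,"dz": 0.03,"twist": 0},
    {"gripper": 10,"dx": 0,"dy": 0,"dz": 0.005,"twist": 0}
  ]
}}

```text
t: 12.12
ee_pos: [0.53, 0.0715, 0.0854]
orientation: [0.934, 0.357, -0.005, 0.008]
wrist_force: [-0.6, 0.5, -0.9]
gripper_width: 0.0127
```

Run:
```python
from h import *
st([.531,.0722,.085],42)
d=grab("side");np.savez("side14.npz",**{k:np.array(v) for k,v in d.items()})
p=robot.observe()["ee_pos"]; print(proj(d,[p[0],p[1],p[2]-.034])-[225,150],proj(d,[.531,.0722,.0505])-[225,150])
cv2.imwrite("pics/s14c.png",cv2.resize(cv2.cvtColor(d["image"][150:210,225:305],cv2.COLOR_RGB2BGR),None,fx=8,fy=8,interpolation=cv2.INTER_NEAREST))
```

```text
t12.12 p [0.53   0.0715 0.0854] ang 41.81 tilt -0.0036,-0.0193 F [-0.6  0.5 -0.9] M [0.03 0.03 0.02] w 12.74 j6 0.99
mm [1.2  0.14 0.37] norm [0.0048 0.0006 0.0015]
twist norm -0.0021
[25.86623356 37.32231384] [26.24196764 37.44964746]
```

View pics/s14c.png

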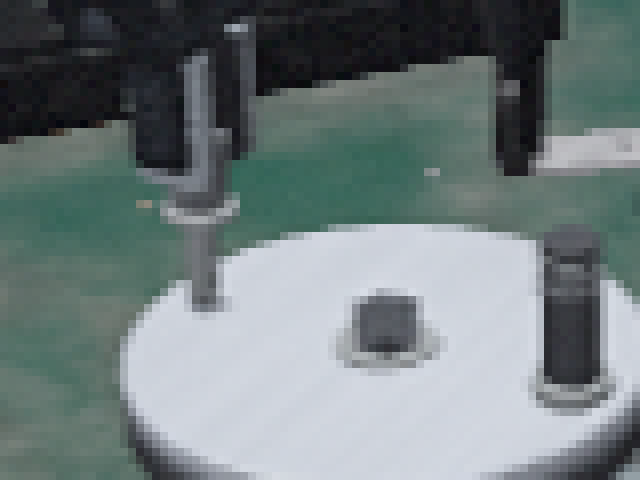

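Run:
```python
from h import *
d=dict(np.load("side14.npz"));a=d["image"][178:194,240:262]
cv2.imwrite("pics/s14d.png",cv2.resize(cv2.cvtColor(a,cv2.COLOR_RGB2BGR),None,fx=28,fy=28,interpolation=cv2.INTER_NEAREST))
print(a.mean(-1).astype(int)[3:14])
```

```text
[[ 93  96  96  95  98 100 106 106 112 117 106  90  90  96 130 189 215 214
  213 212 212 211]
 [ 97  99  98  97  96  98 103 105 112 116 107 108 143 191 214 213 214 214
  212 210 212 212]
 [101 101  99  96  97 101 105 103 107 116 108 107 178 217 215 213 212 210
  210 211 213 212]
 [103 101  98  95  97 103 102  97 106 118 107  91 172 216 213 212 210 210
  211 212 212 213]
 [101 100 100  98  96  96 133 180 172 114 106  87 170 216 211 211 211 212
  212 212 213 212]
 [105 104 101  94  88 128 192 212 177 112 108 108 181 217 212 211 211 212
  213 212 211 211]
 [111 107 108 101 152 203 216 213 181 103  83  99 147 190 209 212 212 212
  213 212 212 212]
 [112 113 110 157 204 215 213 212 194 134 117 129 158 191 207 212 212 212
  213 212 211 211]
 [109 107 148 199 214 212 212 212 213 202 190 200 211 211 212 212 212 212
  212 212 212 212]
 [108 129 187 215 212 211 211 212 212 211 211 211 213 213 213 212 212 212
  211 212 212 213]
 [109 172 212 212 211 213 211 211 210 210 212 212 214 214 214 212 211 212
  211 212 213 214]]
```

View pics/s14d.png

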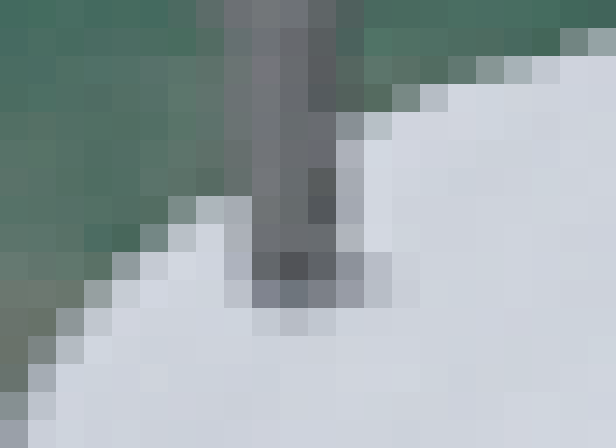

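Call:
{"fn": "step_arm", "kwargs": {
  "moves": [
    {"gripper": 10,"dx": 0,"dy": 0,"dz": 0.01,"twist": 0},
    {"gripper": 10,"dx": 0,"dy": 0,"dz": 0.01,"twist": 0}
  ]
}}

```text
t: 12.33
ee_pos: [0.5308, 0.07, 0.0806]
orientation: [0.935, 0.356, -0.004, 0.008]
wrist_force: [1.3, 3.1, 10.2]
gripper_width: 0.0124
```

Run:
```python
from h import *
st([.531,.0722,.08],42)
```

```text
t12.33 p [0.5308 0.07   0.0806] ang 41.66 tilt -0.0021,-0.0183 F [ 1.3  3.1 10.2] M [ 0.71 -0.44  0.  ] w 12.41 j6 0.98
mm [ 1.6  -1.48  0.59] norm [ 0.0064 -0.0059  0.0024]
twist norm -0.0038
```

Call:
{"fn": "step_arm", "kwargs": {
  "moves": [
    {"gripper": 10,"dx": 0,"dy": 0,"dz": -0.008,"twist": 0},
    {"gripper": 10,"dx": 0.006,"dy": -0.006,"dz": -0.004,"twist": 0}
  ]
}}

```text
t: 12.5
ee_pos: [0.5311, 0.0711, 0.0836]
orientation: [0.935, 0.355, -0.004, 0.008]
wrist_force: [0.5, -0.5, -1.0]
gripper_width: 0.0125
```

Run:
```python
from h import *
st([.531,.0722,.08],42)
d=grab("side");np.savez("side15.npz",**{k:np.array(v) for k,v in d.items()})
cv2.imwrite("pics/s15c.png",cv2.resize(cv2.cvtColor(d["image"][160:200,230:280],cv2.COLOR_RGB2BGR),None,fx=12,fy=12,interpolation=cv2.INTER_NEAREST))
```

```text
t12.50 p [0.5311 0.0711 0.0836] ang 41.55 tilt -0.0016,-0.0180 F [ 0.5 -0.5 -1. ] M [-0.01 -0.03  0.  ] w 12.54 j6 0.99
mm [ 0.65 -0.93  3.61] norm [ 0.0026 -0.0037  0.0145]
twist norm -0.005
```

View pics/s15c.png

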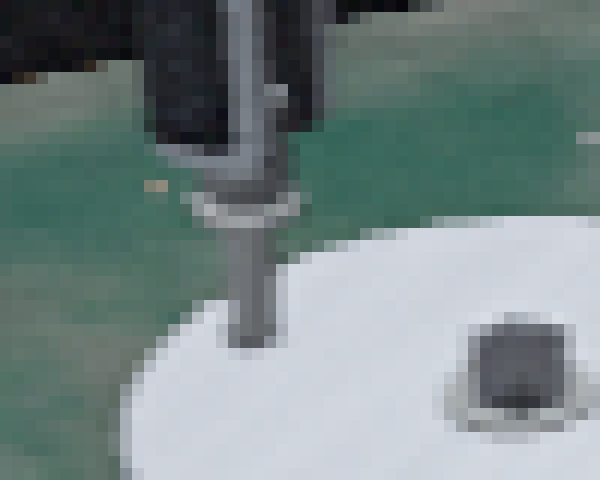

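Call:
{"fn": "step_arm", "kwargs": {
  "moves": [
    {"gripper": 10,"dx": 0.003,"dy": -0.005,"dz": 0.004,"twist": 0},
    {"gripper": 10,"dx": 0,"dy": 0,"dz": 0.008,"twist": 0}
  ]
}}

```text
t: 12.72
ee_pos: [0.5309, 0.0727, 0.0811]
orientation: [0.935, 0.355, -0.004, 0.008]
wrist_force: [0.3, 0.3, -0.7]
gripper_width: 0.0124
```

Run:
```python
from h import *
st([.531,.0722,.08],42)
```

```text
t12.72 p [0.5309 0.0727 0.0811] ang 41.52 tilt -0.0012,-0.0183 F [ 0.3  0.3 -0.7] M [ 0.03 -0.04  0.03] w 12.44 j6 0.99
mm [-0.27  0.4   1.11] norm [-0.0011  0.0016  0.0044]
twist norm -0.0053
```

Clear of contact at 3.4 mm deep, so I'll continue down.

Call:
{"fn": "step_arm", "kwargs": {
  "moves": [
    {"gripper": 10,"dx": 0,"dy": 0,"dz": 0.008,"twist": 0},
    {"gripper": 10,"dx": 0,"dy": 0,"dz": 0.008,"twist": 0}
  ]
}}

```text
t: 12.88
ee_pos: [0.5307, 0.0726, 0.0766]
orientation: [0.935, 0.355, -0.004, 0.008]
wrist_force: [-0.2, 1.2, -0.5]
gripper_width: 0.0123
```

Run:
```python
from h import *
st([.531,.0722,.06],42)
```

```text
t12.88 p [0.5307 0.0726 0.0766] ang 41.53 tilt -0.0014,-0.0186 F [-0.2  1.2 -0.5] M [ 0.04  0.02 -0.02] w 12.32 j6 0.99
mm [ 0.16  0.23 16.64] norm [0.0006 0.0009 0.0666]
twist norm -0.0052
```

Call:
{"fn": "step_arm", "kwargs": {
  "moves": [
    {"gripper": 10,"dx": 0,"dy": -0.001,"dz": 0.006,"twist": 0},
    {"gripper": 10,"dx": 0,"dy": 0,"dz": 0.006,"twist": 0}
  ]
}}

```text
t: 13.05
ee_pos: [0.5304, 0.0727, 0.0729]
orientation: [0.935, 0.355, -0.004, 0.008]
wrist_force: [1.8, 0.2, 0.6]
gripper_width: 0.0124
```

Run:
```python
from h import *
st([.531,.0722,.06],42)
```

```text
t13.05 p [0.5304 0.0727 0.0729] ang 41.54 tilt -0.0019,-0.0188 F [1.8 0.2 0.6] M [ 0.11 -0.26  0.07] w 12.40 j6 0.99
mm [ 0.29  0.62 12.95] norm [0.0012 0.0025 0.0518]
twist norm -0.0051
```

Call:
{"fn": "step_arm", "kwargs": {
  "moves": [
    {"gripper": 10,"dx": 0.001,"dy": 0.001,"dz": 0.006,"twist": 0},
    {"gripper": 10,"dx": 0,"dy": 0,"dz": 0.006,"twist": 0}
  ]
}}

```text
t: 13.22
ee_pos: [0.5312, 0.0729, 0.0699]
orientation: [0.935, 0.355, -0.004, 0.008]
wrist_force: [1.4, 0.7, -0.1]
gripper_width: 0.0122
```

Run:
```python
from h import *
st([.531,.0722,.06],42)
```

```text
t13.22 p [0.5312 0.0729 0.0699] ang 41.54 tilt -0.0007,-0.0184 F [ 1.4  0.7 -0.1] M [ 0.17 -0.22  0.07] w 12.19 j6 0.99
mm [-0.47  0.21  9.94] norm [-0.0019  0.0008  0.0398]
twist norm -0.0051
```

Call:
{"fn": "step_arm", "kwargs": {
  "moves": [
    {"gripper": 10,"dx": 0,"dy": 0,"dz": 0.01,"twist": 0},
    {"gripper": 10,"dx": 0,"dy": 0,"dz": 0.008,"twist": 0}
  ]
}}

```text
t: 13.38
ee_pos: [0.5314, 0.0729, 0.0651]
orientation: [0.935, 0.355, -0.003, 0.008]
wrist_force: [0.4, 0.7, -1.0]
gripper_width: 0.0126
```

Run:
```python
from h import *
st([.531,.0722,.06],42)
d=grab("side")
cv2.imwrite("pics/s16c.png",cv2.resize(cv2.cvtColor(d["image"][150:210,225:305],cv2.COLOR_RGB2BGR),None,fx=8,fy=8,interpolation=cv2.INTER_NEAREST))
```

```text
t13.38 p [0.5314 0.0729 0.0651] ang 41.55 tilt -0.0003,-0.0182 F [ 0.4  0.7 -1. ] M [ 0.11 -0.19  0.04] w 12.56 j6 0.99
mm [-0.67  0.18  5.14] norm [-0.0027  0.0007  0.0206]
twist norm -0.005
```

View pics/s16c.png

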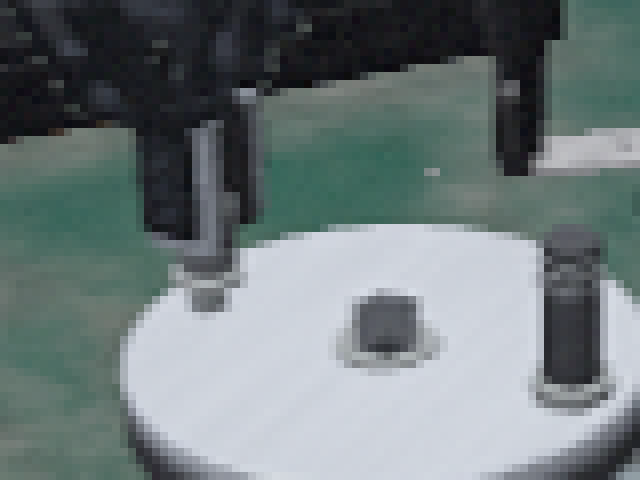

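Going in well, with about 6 mm left.

Call:
{"fn": "step_arm", "kwargs": {
  "moves": [
    {"gripper": 10,"dx": 0,"dy": 0,"dz": 0.008,"twist": 0},
    {"gripper": 10,"dx": 0,"dy": 0,"dz": 0.006,"twist": 0},
    {"gripper": 10,"dx": 0,"dy": 0,"dz": 0.004,"twist": 0}
  ]
}}

```text
t: 13.68
ee_pos: [0.5313, 0.0728, 0.0598]
orientation: [0.935, 0.355, -0.004, 0.008]
wrist_force: [0.6, 0.4, -1.0]
gripper_width: 0.0126
```

Run:
```python
from h import *
st([.531,.0722,.0585],42)
```

```text
t13.68 p [0.5313 0.0728 0.0598] ang 41.55 tilt -0.0006,-0.0181 F [ 0.6  0.4 -1. ] M [ 0.18 -0.21  0.03] w 12.62 j6 0.99
mm [-0.64  0.24  1.3 ] norm [-0.0025  0.0009  0.0052]
twist norm -0.0049
```

Call:
{"fn": "step_arm", "kwargs": {
  "moves": [
    {"gripper": 10,"dx": 0,"dy": 0,"dz": 0.006,"twist": 0},
    {"gripper": 10,"dx": 0,"dy": 0,"dz": 0.003,"twist": 0}
  ]
}}

```text
t: 13.85
ee_pos: [0.5315, 0.0729, 0.0579]
orientation: [0.935, 0.355, -0.003, 0.008]
wrist_force: [-2.4, 0.8, 10.4]
gripper_width: 0.0124
```

Run:
```python
from h import *
st([.531,.0722,.0585],42)
d=grab("side")
cv2.imwrite("pics/s17c.png",cv2.resize(cv2.cvtColor(d["image"][150:210,225:305],cv2.COLOR_RGB2BGR),None,fx=8,fy=8,interpolation=cv2.INTER_NEAREST))
```

```text
t13.85 p [0.5315 0.0729 0.0579] ang 41.55 tilt 0.0000,-0.0179 F [-2.4  0.8 10.4] M [ 0.13  0.45 -0.02] w 12.43 j6 0.99
mm [-0.82  0.16 -0.56] norm [-0.0033  0.0006 -0.0023]
twist norm -0.005
```

View pics/s17c.png

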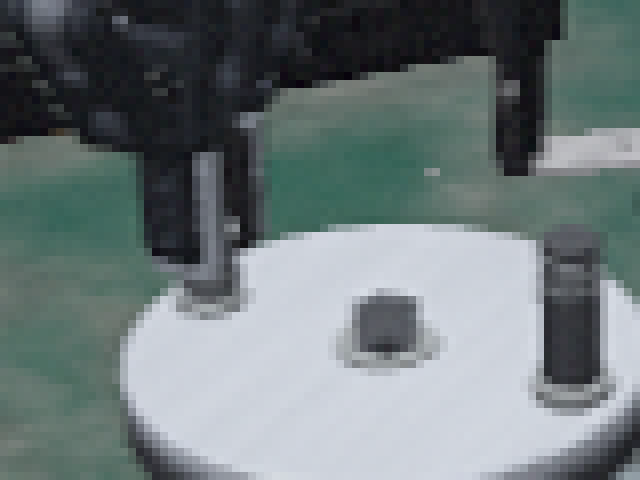

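Seated: the flange is on the cover at 11 N and the height is as predicted. I'll ease off, release and lift.

Call:
{"fn": "step_arm", "kwargs": {
  "moves": [
    {"gripper": 10,"dx": 0,"dy": 0,"dz": -0.003,"twist": 0},
    {"gripper": 40,"dx": 0,"dy": 0,"dz": 0,"twist": 0},
    {"gripper": 40,"dx": 0,"dy": 0,"dz": 0,"twist": 0},
    {"gripper": 40,"dx": 0,"dy": 0,"dz": 0,"twist": 0}
  ]
}}

```text
t: 14.23
ee_pos: [0.5312, 0.0726, 0.0588]
orientation: [0.935, 0.355, -0.003, 0.009]
wrist_force: [-0.2, -0.0, 0.4]
gripper_width: 0.0401
```

Run:
```python
from h import *
st()
```

```text
t14.23 p [0.5312 0.0726 0.0588] ang 41.55 tilt -0.0004,-0.0184 F [-0.2 -0.   0.4] M [ 0.    0.03 -0.01] w 40.09 j6 0.99
```

Call:
{"fn": "step_arm", "kwargs": {
  "moves": [
    {"gripper": 40,"dx": 0,"dy": 0,"dz": -0.05,"twist": 0},
    {"gripper": 50,"dx": 0,"dy": 0,"dz": -0.12,"twist": 0},
    {"gripper": 50,"dx": 0,"dy": 0,"dz": -0.12,"twist": 0},
    {"gripper": 50,"dx": 0,"dy": 0,"dz": -0.1,"twist": 0},
    {"gripper": 50,"dx": 0,"dy": 0,"dz": 0,"twist": 0}
  ]
}}

```text
t: 14.65
ee_pos: [0.529, 0.074, 0.1608]
orientation: [0.935, 0.355, -0.006, 0.008]
wrist_force: [1.4, 0.3, 0.7]
gripper_width: 0.0502
```

Run:
```python
from h import *
st()
d=grab("side");save(d,"pics/s18.png");np.savez("side18.npz",**{k:np.array(v) for k,v in d.items()})
cv2.imwrite("pics/s18c.png",cv2.resize(cv2.cvtColor(d["image"][150:210,225:315],cv2.COLOR_RGB2BGR),None,fx=8,fy=8,interpolation=cv2.INTER_NEAREST))
```

```text
t14.65 p [0.529  0.074  0.1608] ang 41.54 tilt -0.0058,-0.0195 F [1.4 0.3 0.7] M [ 0.02 -0.01  0.  ] w 50.19 j6 0.99
```

View pics/s18c.png

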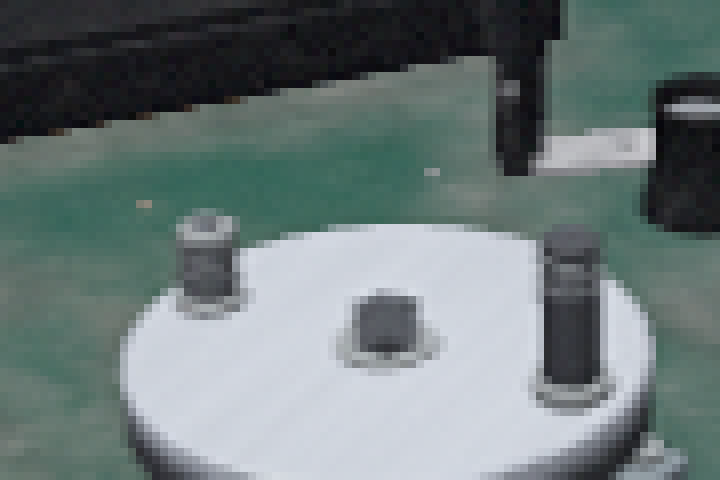

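Run:
```python
from h import *
a=np.load("side0.npz")["image"].astype(int);b=np.load("side18.npz")["image"].astype(int)
for n,c in(("power_bank",(148,215,205,240)),("loupe",(300,322,155,182)),("heat_sink",(350,385,215,242))):
    x0,x1,y0,y1=c;print(n,abs(a-b)[y0:y1,x0:x1].mean().round(1))
W=world(np.load("side18.npz"))
for n,(x0,x1,y0,y1),h in(("bolt top",(247,255,176,180),.0735),("pin top",(293,300,178,182),.0955)):
    print(n,np.median(W[y0:y1,x0:x1,2]).round(4),h)
st()
```

```text
power_bank 1.1
loupe 2.1
heat_sink 1.2
bolt top 0.0729 0.0735
pin top 0.0954 0.0955
t14.70 p [0.5287 0.0739 0.1589] ang 41.54 tilt -0.0072,-0.0197 F [ 1.   0.4 -0.1] M [ 0.07 -0.02 -0.04] w 50.10 j6 0.99
```

View pics/s18.png

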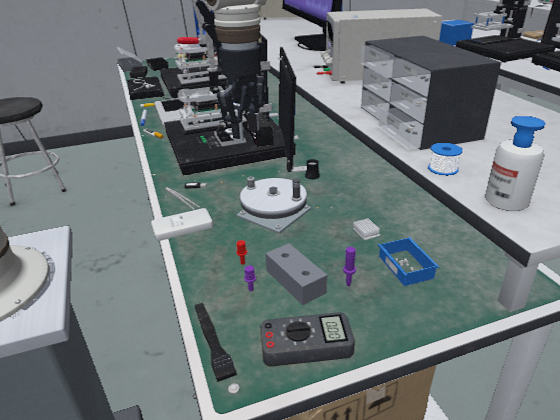

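Run:
```python
from workcell import robot
print(robot.sign_off())
```

```text
the job is handed in; nothing more can be done
None
```

The drift pin and the shoulder bolt are both home in opposite holes of the cover, released, and the job is handed in. It took about 14.7 s of the 64 s allowed. The sign-off reports no verdict.

- **Pin:** I took it from the stand and put its tip through the right-hand hole. I turned the cover about 9 mm anticlockwise with it at light pressure until the tip dropped into the lower flange. I then worked it down until the collar met the cover.
- **Bolt:** It touched the hole's edge once on the first try, at about 10 N. I backed it off, shifted it about 2 mm and pushed it fully home in the other hole.
- **Forces:** The highest wrist force I read was about 14 N, as the pin seated. Readings come only at the end of each move, so brief peaks between them would not show.
- **Last checks:**
  - The top of the pin measured 95.4 mm above the bench (95.5 mm expected) and the top of the bolt 72.9 mm (73.5 mm expected).
  - Both stand upright in the last picture, and the gripper is clear above them.
  - The power bank, loupe and heat sink look unmoved between the first and last pictures.
- **Disagreements:**
  - With the gripper open 50 mm, the fingertips showed about 10 mm behind the reported TCP, not ahead of it as the specification says. I set the grasp heights from the camera instead.
  - The side camera put the cover's centre 2 to 3 mm from where the top camera had it. I used the top camera's value, which agreed with the arm.
  - The tool's tilt drifted, reaching about 0.027 rad at most and about 0.02 rad at the end.

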